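# Let the slide basket down into the staining trough on the ratchet hoist

## Task

Slide the open steel trough by its loop handle between the rails of the little hoist, right up to the end stop under the hanging basket of glass slides. The basket hangs on a ratchet: flick the pawl lever outward, away from the wheel (the loaded pawl stays hooked), take the crank and wind it up a touch so that the pawl springs clear, then ease the basket gently down with the crank, never letting it run, until it stands on the trough's floor. Last, flick the pawl lever back in so the pawl rides on the wheel again; work the basket only by its crank and leave everything else on the bench where it is.

Things in the scene. Friction and masses are not known exactly. Their poses are not given: they have to be found in the camera images.
- hoist: fixed slide-dipping hoist, grey and bare metal. Origin: on the bench at the middle of the docking bay; +x leads into the bay (away from the worker), +y to the worker's left. Rails 14 mm high, 77 mm apart inside, y = +-38.5 mm, x -5 to 58 mm; the mouth flares to y = +-55 mm at x = -43 mm; end stop at x = 53.5 mm. Left of it an upright plate: y 62 to 154, x 16 to 28, top z 180 mm
- shaft (a point): winding shaft, level, along the hoist's x, at y = 104, z = 115 mm of its frame (this point at x = 0). On it sit a pinion, a 24-tooth ratchet wheel (radius 44 mm, x -6 to -16 mm) and, in front, the crank. A toothed upright rack at y = 50 mm, x -1 to 11 mm, meshes with the pinion and carries the basket on an arm; the rack's top is at z = 165 mm plus the carriage value
- carriage (a joint): height of the basket's underside above the bench, m. Wire basket of six glass slides, 82 (x) x 50 (y) x 32 mm, square over the middle of the bay. Starts at about 0.045, 0.057 or 0.069, as the pawl's tooth has it; 0.0035 when it stands on the trough's floor (0.001 with no trough); top stop 0.086. Weighs 0.45 to 0.7 kg and falls at 0.3 m/s or more if the pawl is off and nothing holds the crank
- drum (a joint): turn of shaft, wheel and crank, rad: growing = winding up (the top of the wheel moves towards +y). carriage = 0.057 + 0.046 * drum; one tooth is 0.262. The crank leans by drum from straight up towards +y: about upright at the start, leaning 1.16 rad towards the basket (-y) at the bottom, drum about -1.16. Stops at -1.22 and 0.62
- crank_grip (a point): middle of the crank's black hand grip: round bar 14 mm thick along the hoist's x, from x = -35 to -101 mm of its frame (this point x = -70), 75 mm from the shaft's axis. Push it, cage it between the fingers or pinch it from above. The load pushes it towards -y; holding the basket takes 2.5 to 4.5 N at the grip near upright, up to 11 N of level push at the bottom
- pawl_lever (a joint): rad: 0 = in (spring holds the pawl on the wheel), 0.60 = fully out (spring pulls the pawl off). Stays where it is put; 1.5 to 3 N at the tab moves it. It works the hooked pawl only through a spring: under the basket's weight the hook stays caught even with the lever out, until the crank is wound up by 0.06 rad or more (0.15 is plenty, more does no harm); then the crank alone holds the load
- pawl_pivot (a point): axis of pawl and pawl lever, along the hoist's x, at y = 152, z = 70 mm of its frame (this point at x = 0). Seen from here the tab is 95 mm away, 70 degrees above level (towards +y) with the lever at 0, 36 degrees with it at 0.60
- lever_tab (a point): middle of the pawl lever's thumb pin: steel pin 12 mm thick along the hoist's x, x = -25 to -76 mm of its frame (this point x = -50). At lever 0 it is at y = 184, z = 159 mm, at lever 0.60 at y = 229, z = 125 mm of the hoist's frame. Push it towards +y (outward and down along its arc) to take the pawl off, towards -y to put it on
- trough: open stainless staining trough, about 0.35 kg, 106 mm along its x, 72 mm along y, 36 mm high, walls and floor 3.5 mm. Origin: centre of the underside. It stands before the mouth of the bay; its +x end goes in first. Home, its origin lies on the hoist's origin and its axes along the hoist's
- trough_handle (a point): middle of the outer bar of the trough's loop handle, at its -x end: round bar 8 mm thick along the trough's y (28 mm of it straight), 28 mm above the bench, 130 mm from the trough's origin; 73 mm clear between bar and end wall
- reagent_bottle: amber bottle with a black cap, 46 mm across, 98 mm high; bystander, leave it (origin: centre of its underside)
- timer: white wind-up timer, 66 x 66 x 44 mm; bystander
- wash_bottle: wash bottle with a red cap and bent spout, 187 mm high; bystander
- steel_dish: shallow flared steel dish without a handle, 78 x 120 x 26 mm; bystander, not the trough
- forceps: steel forceps lying flat, 132 mm long; bystander
- pen_black: ball pen lying flat, 134 mm long; bystander
- marker_red: two-ended marker lying flat, 124 mm long; bystander

How it is judged:
By the outcome, as a careful person would: the job done as asked, in the order asked, and still so for the second after the job is handed in, with the robot touching nothing.
It also fails if it takes over 72 s, if anything falls off the work surface, if the arm or the gripper's body presses on something with over 40 N, if the wrist force passes 120 N, or if a joint passes its speed limit or range.

## Robot

A 7-joint arm with a two-finger parallel gripper is mounted at the origin on a cart in front of the work surface, level with it; the furniture and walls round the work are solid. World frame = base frame: x ahead of the robot, y to its left, z up, the work surface at z = 0. Lengths are in m, angles in rad, forces in N, time in s.
With the tool pointing down it reaches from about 0.4 to 0.85 m from the base axis. Payload 4.5 kg.
Tool frame: the origin (TCP) lies at the very end of the fingers, on their centre line; the grasp point (between the pads) lies 19 mm behind it; y points along the fingers, x is the direction in which the jaws open and shut, and the axes are right-handed (so a half turn about y gives the same grasp; the last joint's range is limited). The gripper opens to 88 mm and grips with 3 to 60 N. Pads are 18 mm wide; open, the fingers measure 123 mm over their backs; the gripper's body (75 mm by 187 mm) begins 45 mm behind the grasp point.
Start: joints at [-1.107, 0.689, -0.195, 1.565, 0.157, 0.902, -0.215], TCP at [0.26, 0.568, 0.239] pointing down, gripper open.
Joint ranges: [-3.01, 3.01], [-0.46, 2.08], [-1.47, 1.51], [0.13, 2.56], [-1, 4.14], [0.04, 2.09], [-2.66, 2.66]. Speed limits (rad/s): [2.57, 2.57, 3.14, 3.14, 3.14, 3.14, 3.14].

## Interface

Orientations are given as a unit quaternion [x, y, z, w].
In Python, from plant import r gives the robot as it stands.
- The arm moves only by the shell command python3 -m inch 'ROWS' [OPENING] [FORCE]. ROWS is JSON, a list of rows, each a list of 6 numbers: the shift along the tool's x, y, z in mm, then the turn, a rotation vector about the tool's x, y, z in rad. In form: [[x, y, z, ax, ay, az], ...]. A call has 1 to 12 rows; each row shifts and turns the commanded pose from where the row before left it, along the tool's axes as they then stand; what a row does not reach is not made up. A row lasts 1/12 s, in which the tool goes at most 41.7 mm and 7.16 degrees, less where a joint would pass 70% of its speed; a pose out of reach is approached as far as the arm can. A call is refused whole if a number of a shift passes 41.7 or a number of a turn 0.125, either way. A call with a gripper value outside its range is refused whole. OPENING is the finger opening in mm, from 0 to 88.1, set as the call begins (- or left out, the last holds). The fingers move at their own pace and stop on an object; FORCE is the grip in N (left out, the last holds). Time passes only in rows, so rows that do not move let the fingers close. It gives the time, the measured TCP pose, the force and the opening at its end, in the units of the state.
- r.get_state(): the state, without advancing time (a new reading comes with each control period).
- r.snapshot(name): name is "scene" or "top"; returns a dict with "img" (400x640x3 uint8, red, green, blue), "range_z" (400x640 float32, m along the optical axis (not along the pixel's ray), 0 where there is no reading), "mtx" (3x3 intrinsics, pixels), "camera_from_world" (4x4, takes a point from world to camera coordinates). Camera axes: x right, y down, z forward; pixel columns grow to the right and rows downward; lengths in m; the calibration is good to about 2 mm. A picture is of the moment at which its call begins.
- r.finish_job(): hands the job in, once; it reports no verdict.
The state is a dict: "clock": time; "q": joint angles; "qd": joint speeds; "joint_torque": joint torques, N m; "tool_pos": TCP position; "eef_rot": TCP orientation; "contact_force": force on the tool from outside, world axes, zero at the start; "moment": the same for the moment, N m; "opening": opening from 0.0 (shut) to 1.0 (fully open).
Only numpy, scipy, OpenCV 4.12 (cv2) and the standard library are available. Lean on these libraries where they do the work, as an engineer would, in place of code of your own. Each camera call takes 0.05 s, during which the arm holds its last target.

## Working session

There is one attempt and no reset: what is moved stays moved. The work goes in short steps, Python scripts to look and compute and a shell command to move; the robot and the scene stay as the last step left them, time stands still between calls to the robot, and variables do not carry over. Pictures are saved under pics/ and viewed, and the job is handed in when it is done.

```bash
ls; mkdir -p pics; cat > h.py <<'E'
import numpy as np,cv2
from plant import r
from scipy.spatial.transform import Rotation as R
def snap(n,fn):
    s=r.snapshot(n); cv2.imwrite('pics/'+fn+'.png',s['img'][:,:,::-1]); np.savez('pics/'+fn+'.npz',**s); return s
def world(s,u,v,z=None):
    K=s['mtx'];T=np.linalg.inv(s['camera_from_world'])
    d=np.linalg.inv(K)@np.array([u,v,1.])
    if z is None:
        return (T@np.r_[d*s['range_z'][int(v),int(u)],1])[:3]
    o=T[:3,3];w=T[:3,:3]@d
    return o+w*(z-o[2])/w[2]
def proj(s,p):
    c=s['camera_from_world']@np.r_[p,1]; q=s['mtx']@c[:3]; return q[:2]/q[2]
E
python3 - <<'E'
from h import *
s=snap('scene','s0');t=snap('top','t0')
st=r.get_state()
print(st)
print(R.from_quat(st['eef_rot']).as_matrix().round(3))
for k in (s,t): print(np.linalg.inv(k['camera_from_world']).round(3),k['mtx'])
E
```

```text
pics
{'clock': 0.1, 'q': array([-1.10720104,  0.68989725, -0.19449133,  1.56621684,  0.15731578,
        0.90250282, -0.21515496]), 'qd': array([-3.92412728e-04, -3.21208644e-03, -7.22961950e-04, -9.70266826e-04,
       -8.84053526e-05,  1.05563651e-04,  1.95423530e-03]), 'joint_torque': array([-3.73547547e-03, -5.28495026e+01, -1.27165820e+00, -1.53836989e+01,
       -5.25498635e-02,  1.97631416e-03,  4.80401673e-05]), 'tool_pos': array([0.26025341, 0.56762444, 0.23799747]), 'eef_rot': array([ 0.59547667,  0.38142143, -0.38233274, -0.59476626]), 'contact_force': array([-0.08883232, -0.32912104, -0.58723126]), 'moment': array([-0.00584193,  0.07524397,  0.02287541]), 'opening': 1.0027537951928673}
[[ 0.417 -0.001 -0.909]
 [ 0.909 -0.002  0.417]
 [-0.002 -1.    -0.   ]]
[[-0.908 -0.208  0.365  0.059]
 [-0.419  0.418 -0.806  1.176]
 [ 0.015 -0.884 -0.467  0.748]
 [ 0.     0.     0.     1.   ]] [[436.82710162   0.         320.95655911]
 [  0.         436.82710162 202.2741956 ]
 [  0.           0.           1.        ]]
[[-0.019 -0.99   0.139  0.367]
 [-1.     0.022  0.02   0.085]
 [-0.023 -0.138 -0.99   1.277]
 [ 0.     0.     0.     1.   ]] [[363.7313807    0.         320.56946962]
 [  0.         363.7313807  195.16606307]
 [  0.           0.           1.        ]]
```

View pics/s0.png

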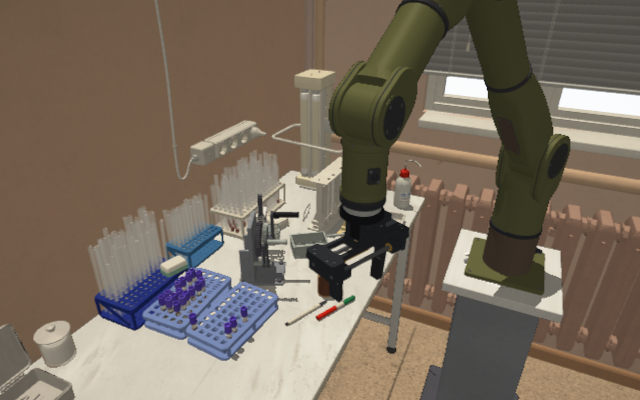

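View pics/t0.png

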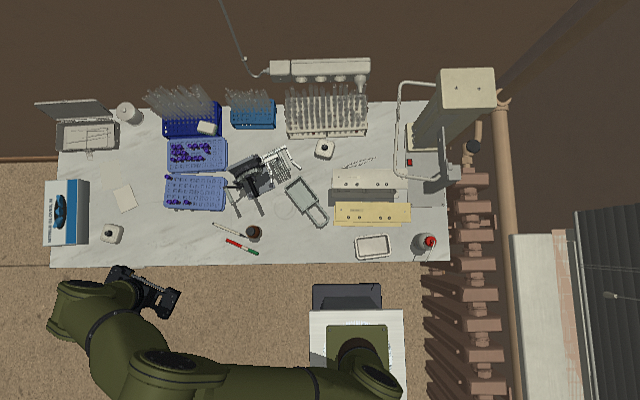

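```bash
python3 - <<'E'
import cv2
t=cv2.imread('pics/t0.png');s=cv2.imread('pics/s0.png')
cv2.imwrite('pics/t0c.png',cv2.resize(t[130:260,200:350],None,fx=5,fy=5,interpolation=2)[:600,:750])
cv2.imwrite('pics/s0c.png',cv2.resize(s[180:310,220:360],None,fx=5,fy=5,interpolation=2)[:600])
E
```

```text
(no output)
```

View pics/t0c.png

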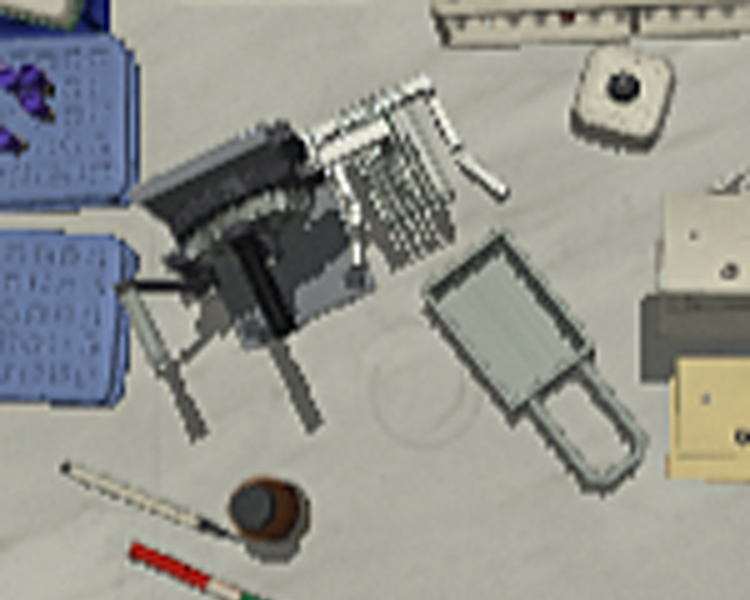

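View pics/s0c.png

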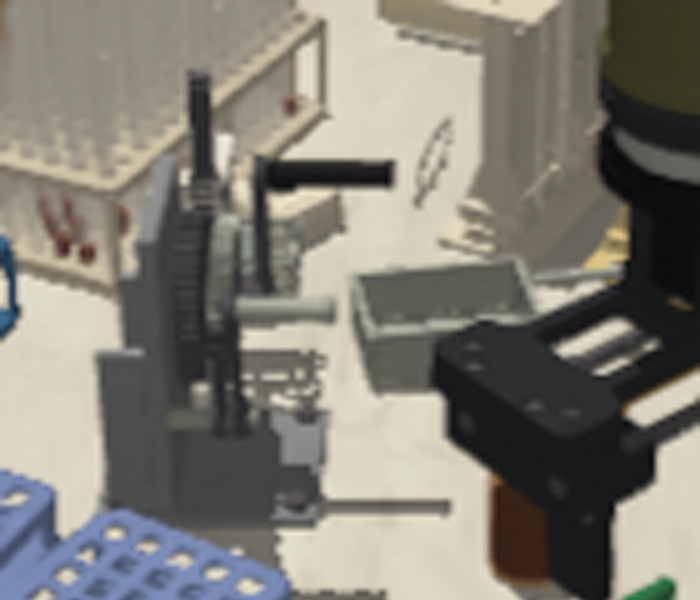

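```bash
cat >> h.py <<'E'
def cloud(s):
    K=s['mtx'];T=np.linalg.inv(s['camera_from_world']);z=s['range_z']
    v,u=np.mgrid[:400,:640]
    P=np.stack([(u-K[0,2])/K[0,0]*z,(v-K[1,2])/K[1,1]*z,z],-1)@T[:3,:3].T+T[:3,3]
    P[z<=0]=np.nan
    return P
E
python3 - <<'E'
from h import *
t=dict(np.load('pics/t0.npz'));P=cloud(t)
np.set_printoptions(suppress=True,precision=3)
Z=(P[:,:,2]*1000)
print('bench',np.nanmedian(Z[215:225,300:310]))
sub=Z[150:216,222:306:1]
for row in range(150,216,2): print(row,' '.join('%3.0f'%x for x in Z[row,222:304:2]))
E
```

```text
bench 0.4758465895564612
150  51  48  18   0  -2   3   4  -2   3   0   2   6  -1  -1  -1   1  -4   3  -4  -3  -3   2  -3   1   4  -2  89  18  15  85   2   6  14   4  -6  -4   3  -0  -4   3  -4
152  44  47  22  -1   4  -5   4  -2   2  -1  -1   3  -1   3   3   1   2  -1  -2  -2   2  -1  -2   4  89  15  99  57   3   2  -1   5   4  13   1  -3  -2  -0  -1  -2   0
154  46  51  19   0   0  -1  -0   4  -2   0   2   0   3  -8   2   5  -0 225  -2  -0  -3   6  12  11  12  63 101 152   2  -4  85   3  -0  15  -1   2   2   3   1   0   0
156  54  52  22   1  -2   0  -1  -0  -3   1   2  -1  -2  -5 177 179 222 221 205  -1  14  12  11  88  68 155 154 155  56  -1   2   1   3   2  15  -0  -3  -1   2   4   1
158  46  47  16  -2   3  -1   1  -3  -1   2   6   5 180 177 181 183 219 223 214 157 148  17   1 157 156 152 153 147 105   1   3  90  -3  -1  12  -1   1  -1  -3   1   2
160  48  46  18   3  -1   2   2  -1  -3  -1 180 176 180 179 175 171 159 204 193 183 156 151 153 154 150  64  85 106 105  57  -0   5   2   1   2  15  -1   3   3  -1   1
162  48  42  21   3  -1   3   7   4 179 181 181 181 174 165 157 146
[... 3768 characters left out ...]
   3   3  -1   5  41   6   7
208  42  16   5  -4   2   3   2   1   1   2  -0   1  -1   1  -3   2  -1   3  -0  -1   1  -2   5   2  -1  -1   1   3   2  -0   2  -1   5  -1   2   1   4  -3   5  37   8
210  16  -2  -2   0   0   0   2   1   4   1   0  -2  -0  -1   1  -0   5  -2   4   0  -2   2  -2   0   2  -1   3  -4   3  -1  -2  -0  -2   1   1  -0  -1   5   2  -3  36
212   0  -2  -2  -1 nan   7   1   1   0  -1   0  -4   2  -0   3   0   2   5  -1   0  -2  -0   1   1  -1   3  -3  -3  -2   1  -0  -2   1  -2  -2  -3   0   1  -3  -2   3
214   4   1   1   2   3  -1   4   4   2  -3  -3   3   0  -1  -2   2   3  -3   1  -1  -1  -2   2   1   2  -1   1  -1   4  -3  -5  -3   1   1  -1   2   2   1  -2   3   2
```

```bash
cat > meas.py <<'E'
from h import *
np.set_printoptions(suppress=True,precision=4)
def line(X):
    m=X.mean(0);_,_,V=np.linalg.svd(X-m);a=(X-m)@V[0];return m,V[0],a.min(),a.max(),a
def rep(n,X):
    m,d,a,b,_=line(X[:,:2]); print(n,len(X),m,'z',np.median(X[:,2]),'ang',np.degrees(np.arctan2(d[1],d[0])),'ends',m+a*d,m+b*d,'len',b-a); return m,d
def reg(P,r0,r1,c0,c1,z0,z1):
    M=np.zeros(P.shape[:2],bool);M[r0:r1,c0:c1]=1;M&=(P[:,:,2]>z0)&(P[:,:,2]<z1);return P[M]
if __name__=='__main__':
    t=dict(np.load('pics/t0.npz'));P=cloud(t)
    rep('plate',reg(P,150,171,224,256,.174,.187))
    rep('grip',reg(P,178,199,244,262,.188,.21))
    rep('tab',reg(P,184,206,222,236,.157,.175))
    X=reg(P,154,164,248,264,.2,.24);rep('rack',X)
    X=reg(P,150,170,265,300,.08,.098);rep('slides',X)
    # trough
    X=reg(P,174,216,280,330,.028,.05)
    for zz in ():pass
    rep('rim',X)
    r_=cv2.minAreaRect((X[:,:2]*1000).astype(np.float32));print(r_)
    X=reg(P,200,235,300,335,.02,.05);rep('handle',X)
E
python3 meas.py
python3 - <<'E'
from h import *
t=dict(np.load('pics/t0.npz'));Z=cloud(t)[:,:,2]*1000
for row in range(196,232,2): print(row,' '.join('%3.0f'%x for x in Z[row,290:334:1]))
E
```

```text
plate 121 [0.6266 0.3577] z 0.1797965190700026 ang 114.87185310294835 ends [0.646 0.316] [0.6075 0.399 ] len 0.09148379565536563
grip 101 [0.5477 0.3138] z 0.19585976888473322 ang -152.92001780842935 ends [0.5787 0.3296] [0.5194 0.2993] len 0.06654637374671427
tab 77 [0.5331 0.3964] z 0.16503574937284005 ang -154.91247947837164 ends [0.558  0.4081] [0.5071 0.3843] len 0.0561432759713041
rack 28 [0.6351 0.2985] z 0.21902053131228294 ang 149.31872956756155 ends [0.6412 0.2948] [0.6294 0.3018] len 0.013760677283841932
slides 76 [0.654  0.2508] z 0.08663776176564497 ang 50.43323360803403 ends [0.6247 0.2154] [0.6827 0.2856] len 0.09096859160397643
rim 205 [0.533  0.1651] z 0.03739982337102199 ang -137.1690933007922 ends [0.5889 0.2169] [0.4628 0.1   ] len 0.17185058464444386
((524.536376953125, 160.44842529296875), (168.19309997558594, 73.33321380615234), 36.65264892578125)
handle 163 [0.4784 0.1279] z 0.0322793953838838 ang -137.37060876124036 ends [0.5159 0.1623] [0.4434 0.0956] len 0.09855045742577268
196  42  38   4   3   4   9   4   3   5   5   4   1   7   5   4   5   0   1  -1   2 
[... 2455 characters left out ...]
   1  -2   0   2   3  -0   1  -2   1   2 nan   0  -1   3   2  -2  -0  -0  -3   1  -3   2  34  28  -0   2  -2  -1  31  36  29   2  -4   1  -3  -3  -2  -1   2   7
226   3   2   3   2  -1  -3   2   2  -3   0   5   2  -0  -1   4  -2   0  -4   1  -2  -2  -4  -2  -1  -2   1   3  30  31  26  30  34  26   0  -1   6   1   3   1  -3   1   3  -2   5
228  -2  -4   3  -4  -2  -1  -0  -3  -0  -3  -2  -2  -1   2  -1  -2   1   1  -2  -1  -1   1  -3   3   1   2   0  -1  -1  -4  -2   1   3   4  -5   3  -2   0  -2  -1   0  -1  -2   5
230   2  -1  -1  -6   4  -0  -2   1   7   0  -3  -1   3  -1   1  -1  -2   2   0   1   3  -3  -2   3   2   3  -2   1   0   4  -1   2   0  -2   2   2  -1   2   1   2  -3   3  -2   3
```

```bash
cat > m2.py <<'E'
from meas import *
def trough(P,r0=170,r1=232,c0=280,c1=335):
    M=np.zeros(P.shape[:2],np.uint8);M[r0:r1,c0:c1]=((P[r0:r1,c0:c1,2]>.022)&(P[r0:r1,c0:c1,2]<.05))
    n,L,S,_=cv2.connectedComponentsWithStats(M,connectivity=8);k=1+S[1:,4].argmax()
    X=P[L==k];(c,wh,a)=cv2.minAreaRect((X[:,:2]*1000).astype(np.float32));return X,c,wh,a
if __name__=='__main__':
    t=dict(np.load('pics/t0.npz'));s=dict(np.load('pics/s0.npz'));P=cloud(t);Q=cloud(s)
    X,c,wh,a=trough(P);print('trough',len(X),c,wh,a)
    A=np.array([[22,108],[-50.5,184],[5,50],[-68,104]])/1000
    B=[reg(P,150,171,224,256,.174,.187)[:,:2].mean(0)]
    g=rep
    def mid(X):
        m,d,a,b,_=line(X[:,:2]);return m+d*(a+b)/2
    pl=mid(reg(P,150,171,224,256,.174,.187));tb=mid(reg(P,184,206,222,236,.157,.175));rk=mid(reg(P,154,164,248,264,.2,.24));gr=mid(reg(P,178,199,244,262,.188,.21))
    B=np.array([pl,tb,rk,gr])
    for idx in ([0,1,2],[0,1,2,3],[0,1],[0,1,3]):
        a_=A[idx];b=B[idx];am,bm=a_.mean(0),b.mean(0);H=(a_-am).T@(b-bm);th=np.arctan2(H[0,1]-H[1,0],H[0,0]+H[1,1])
        Rm=np.array([[np.cos(th),-np.sin(th)],[np.sin(th),np.cos(th)]]);o=bm-Rm@am
        print(idx,'yaw',np.degrees(th),'o',o,'res mm',1000*((a_@Rm.T+o)-b))
    # scene cloud: hoist pieces in approx hoist frame
    th=np.radians(25.5);
E
python3 m2.py
```

```text
trough 285 (516.7999877929688, 154.69175720214844) (187.47958374023438, 73.33321380615234) 36.65264892578125
[0, 1, 2] yaw 24.011104331490426 o [0.6517 0.2497] res mm [[ 1.1711 -0.1742]
 [-1.8194  1.0727]
 [ 0.6483 -0.8985]]
[0, 1, 2, 3] yaw 24.58055998401624 o [0.6531 0.2497] res mm [[ 1.4511 -0.4068]
 [-1.9314 -0.1274]
 [ 1.5233 -1.0479]
 [-1.043   1.5821]]
[0, 1] yaw 24.02048273927101 o [0.6521 0.2493] res mm [[ 1.4985 -0.6155]
 [-1.4985  0.6155]]
[0, 1, 3] yaw 24.707700729956617 o [0.6538 0.2496] res mm [[ 1.9572 -0.6246]
 [-1.5116 -0.5618]
 [-0.4456  1.1864]]
```

```bash
cat >> h.py <<'E'
HO=np.array([.652,.250]);HY=np.radians(24.5)
def h2w(x,y):
    c,s=np.cos(HY),np.sin(HY);return HO+np.array([c*x-s*y,s*x+c*y])/1000
def w2h(p):
    c,s=np.cos(HY),np.sin(HY);d=(np.asarray(p)[:2]-HO)*1000;return np.array([c*d[0]+s*d[1],-s*d[0]+c*d[1]])
def pose():
    st=r.get_state();M=R.from_quat(st['eef_rot']).as_matrix();return st,st['tool_pos'],M
def target(p,yaw,tilt=0):
    "yaw deg of jaw x, tilt deg body leans to -x. prints delta in tool axes: shift first, turn after"
    st,q,M=pose();c,s=np.cos(np.radians(yaw)),np.sin(np.radians(yaw))
    N=np.array([[c,0,-s],[s,0,c],[0,-1,0]]);N=N@R.from_rotvec([0,0,-np.radians(tilt)]).as_matrix()
    d=M.T@(np.array(p)-q)*1000;d2=N.T@(np.array(p)-q)*1000
    print('t',round(st['clock'],2),'shift now-axes',d.round(1),'| if turned first',d2.round(1),'turn',R.from_matrix(M.T@N).as_rotvec().round(3))
def show():
    st,q,M=pose();print('t',round(st['clock'],2),'tcp',q.round(4),'hoist',np.r_[w2h(q),q[2]*1000].round(1),'F',st['contact_force'].round(1),'open',round(st['opening']*88.1,1))
E
python3 - <<'E'
from meas import *
t=dict(np.load('pics/t0.npz'));P=cloud(t);s=dict(np.load('pics/s0.npz'));Q=cloud(s)
# high stuff near handle
h=np.array([.445,.101]);X=P[:260].reshape(-1,3);X=X[~np.isnan(X[:,0])]
yaw=np.radians(36.65);c,sn=np.cos(yaw),np.sin(yaw)
d=(X[:,:2]-h)*1000;L=np.c_[c*d[:,0]+sn*d[:,1],-sn*d[:,0]+c*d[:,1]]
for a in range(-160,200,20):
    print(a,[ '%3.0f'%(1000*X[(L[:,0]>=a)&(L[:,0]<a+20)&(L[:,1]>=b)&(L[:,1]<b+20),2].max(initial=-.1)) for b in range(-160,140,20)])
from h import target
target([.445,.101,.15],36.65,0)
target([.445,.101,.009],36.65,15)
E
```

```text
-160 [' 28', ' 29', ' 29', '  6', '  7', '  7', ' 30', ' 27', '  5', '-100', '-100', '-100', '-100', '-100', '-100']
-140 ['170', '  7', ' 29', ' 29', ' 30', ' 32', ' 31', '  7', '  5', '  4', '  2', '-100', '-100', '-100', '-100']
-120 ['173', '171', ' 10', ' 25', ' 28', ' 30', '  6', '  6', '  5', '  4', '  5', '  5', '-100', '-100', '-100']
-100 ['172', '172', '172', ' 14', '  6', '  5', '  7', '  8', '  5', '  5', '  6', '  5', '  6', '-100', '-100']
-80 ['174', '172', '172', '173', '170', '  5', '  6', '  5', '  5', '  6', '  7', '  6', '  6', '  4', '  3']
-60 ['173', '172', '171', '173', '173', '170', '  5', '  6', '  5', '  4', '  8', '  7', '  5', '  6', '  7']
-40 ['169', '171', '173', '172', '174', '173', '170', '  5', '  7', '  7', '  5', '  6', '  5', '  6', '  5']
-20 ['  9', '  7', '170', '170', '172', '174', '173', ' 34', ' 36', '  7', '  7', '  6', '  4', '  5', '  4']
0 ['180', '179', '  7', '172', '173', '172', ' 34', ' 36', ' 35', ' 35', '  5', '  4', '  5', '  5', '  6']
20 ['178', '178', '179', '  5', '169', '  5', ' 40', ' 33', ' 39', ' 37', '  9', '  5', '  8'
[... 419 characters left out ...]
'  8', '  3', '  6', '  4', '  6']
120 ['  4', '  4', '  6', '  8', '  6', '  4', ' 41', ' 11', '  9', ' 41', '  6', '  5', '  7', '  6', '  7']
140 ['  4', '  6', '  5', '  7', '  7', '  6', ' 42', ' 10', '  7', ' 42', '  5', '  5', '  4', '  5', '  5']
160 [' 29', '  4', '  4', '  5', '  7', '  6', ' 42', ' 40', ' 42', ' 41', '  8', '  4', '  6', '200', '195']
180 [' 36', ' 26', '  4', '  2', '  8', '  5', ' 40', ' 36', ' 41', ' 42', '  6', '  4', '  5', '202', '191']
t 0.1 shift now-axes [-347.1   88.6 -362.4] | if turned first [-130.3   88.  -484.7] turn [ 0.001  0.501 -0.002]
t 0.1 shift now-axes [-346.8  229.6 -362.3] | if turned first [-185.1  187.5 -484.7] turn [-0.065  0.499 -0.258]
```

```bash
python3 - <<'E'
from meas import *
t=dict(np.load('pics/t0.npz'));P=cloud(t)
X=P[150:235,325:420].reshape(-1,3);X=X[(X[:,2]>.15)&(X[:,2]<.2)]
for z0,z1 in((.165,.176),(.176,.19)):
    Y=X[(X[:,2]>z0)&(X[:,2]<z1)]
    for xx in np.arange(.36,.66,.02):
        q=Y[abs(Y[:,0]-xx)<.01]
        if len(q): print(z0,round(xx,2),len(q),q[:,1].max().round(3))
X,=[P[205:228,330:340].reshape(-1,3)]
E
```

```text
0.165 0.44 287 0.065
0.165 0.46 450 0.065
0.165 0.48 447 0.065
0.165 0.5 186 0.064
0.165 0.54 187 0.069
0.165 0.56 324 0.069
0.165 0.58 306 0.069
0.165 0.6 198 0.068
0.176 0.54 88 0.069
0.176 0.56 154 0.069
0.176 0.58 119 0.068
0.176 0.6 51 0.068
```

```bash
python3 -m inch '[[0,0,0,0,0.109,0],[0,0,0,0,0.109,0],[0,0,0,0,0.109,0],[0,0,0,0,0.109,0],[0,0,0,0,0.109,0],[0,0,0,0,0.109,0]]' 26 20; python3 -c "
from h import *
target([.506,.150,.238],28);target([.506,.150,.010],28)"
```

```text
clock: 0.6
tool_pos: [0.2602, 0.5678, 0.2383]
eef_rot: [0.687, 0.168, -0.169, -0.686]
contact_force: [-0.6, -0.1, -0.3]
opening: 0.577
t 0.6 shift now-axes [  24.2    0.6 -484.1] | if turned first [ 2.080e+01  3.000e-01 -4.843e+02] turn [ 0.001 -0.007 -0.001]
t 0.6 shift now-axes [  24.4  228.6 -484. ] | if turned first [  20.8  228.3 -484.3] turn [ 0.001 -0.007 -0.001]
```

```bash
python3 -m inch '[[2,0,-30,0,0,0],[2,0,-35,0,0,0],[2,0,-35,0,0,0],[2,0,-35,0,0,0],[2,0,-35,0,0,0],[2,0,-35,0,0,0],[2,0,-35,0,0,0],[2,0,-35,0,0,0],[2,0,-35,0,0,0],[2,0,-35,0,0,0],[2,0,-35,0,0,0],[0,0,-30,0,0,0]]'; python3 -c "
from h import *
snap('scene','s1')
target([.506,.150,.238],28);target([.506,.150,.010],28)"
```

```text
clock: 1.6
tool_pos: [0.4728, 0.2136, 0.2385]
eef_rot: [0.687, 0.17, -0.17, -0.686]
contact_force: [0.7, 0.5, -0.1]
opening: 0.295
t 1.65 shift now-axes [  0.8   0.9 -64. ] | if turned first [  0.    0.5 -64. ] turn [ 0.006 -0.012 -0.001]
t 1.65 shift now-axes [  1.1 228.9 -62.5] | if turned first [  0.  228.5 -64. ] turn [ 0.006 -0.012 -0.001]
```

View pics/s1.png

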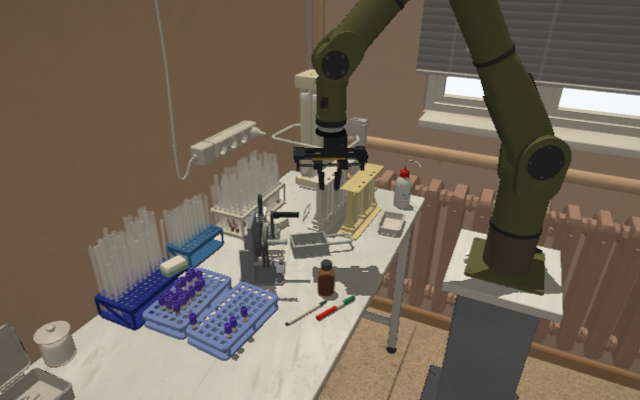

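```bash
python3 - <<'E'
from m2 import *
s=dict(np.load('pics/s1.npz'));P=cloud(s)
X=P[225:265,285:358].reshape(-1,3);X=X[(X[:,2]>.033)&(X[:,2]<.045)]
th=np.radians(36.65);c,sn=np.cos(th),np.sin(th);d=(X[:,:2]-[.5493,.1789])*1000
L=np.c_[c*d[:,0]+sn*d[:,1],-sn*d[:,0]+c*d[:,1]];L=L[(abs(L[:,0])<70)&(abs(L[:,1])<50)]
print(len(L),L.min(0),L.max(0));print(cv2.minAreaRect(L.astype(np.float32)))
# hoist via scene cloud in hoist frame: plate top
Y=P.reshape(-1,3);Y=Y[~np.isnan(Y[:,0])];H=np.array([w2h(p) for p in Y[(Y[:,2]>.1)&(Y[:,2]<.24)&(abs(Y[:,0]-.6)<.15)&(abs(Y[:,1]-.3)<.2)]]);Z=Y[(Y[:,2]>.1)&(Y[:,2]<.24)&(abs(Y[:,0]-.6)<.15)&(abs(Y[:,1]-.3)<.2)][:,2]
for n,m in (('platetop',(Z>.176)&(Z<.184)&(H[:,0]>5)&(H[:,0]<40)&(H[:,1]>60)),('grip',(Z>.18)&(Z<.2)&(H[:,0]<-30)&(H[:,0]>-110)&(abs(H[:,1]-104)<30)),('tab',(Z>.15)&(Z<.168)&(H[:,0]<-20)&(H[:,0]>-110)&(H[:,1]>165)),('rack',(Z>.18)&(abs(H[:,1]-50)<20)&(abs(H[:,0])<30))):
    h=H[m]; print(n,len(h),h.min(0),h.max(0),h.mean(0),Z[m].max(),Z[m].mean())
E
python3 -m inch '[[0,0,-32,0,-0.01,0],[0,0,-32,0,0,0],[0,20,0,0,0,0],[0,30,0,0,0,0],[0,30,0,0,0,0],[0,30,0,0,0,0],[0,20,0,0,0,0],[0,10,0,0,0,0],[0,0,0,0,0,0]]'
python3 -c "
from h import *
snap('scene','s2');snap('top','t2')
target([.506,.150,.010],28)"
```

```text
170 [-52.9865 -39.436 ] [53.9832 42.4094]
((0.58843994140625, 1.5486106872558594), (106.95429229736328, 81.8146743774414), 0.1725950837135315)
platetop 86 [10.0031 60.991 ] [ 29.2453 156.3498] [ 22.6056 112.8165] 0.18227807363591042 0.17922394122198698
grip 163 [-97.7316  96.6643] [-30.0803 116.3882] [-63.2265 106.726 ] 0.1993501147777249 0.19221593972596415
tab 121 [-74.8615 181.3193] [-20.5991 193.927 ] [-47.1197 188.0443] 0.16760955204550487 0.1608913555023685
rack 80 [ 0.8635 45.7973] [22.1172 69.6039] [ 6.8908 56.7855] 0.22234006912178506 0.2026305431519159
clock: 2.4
tool_pos: [0.5005, 0.1595, 0.0967]
eef_rot: [0.685, 0.173, -0.176, -0.685]
contact_force: [-0.2, -0.3, 0.8]
opening: 0.293
t 2.5 shift now-axes [ -1.5  89.1 -10.6] | if turned first [ -1.4  89.1 -10.6] turn [-0.     0.008  0.   ]
```

View pics/t2.png

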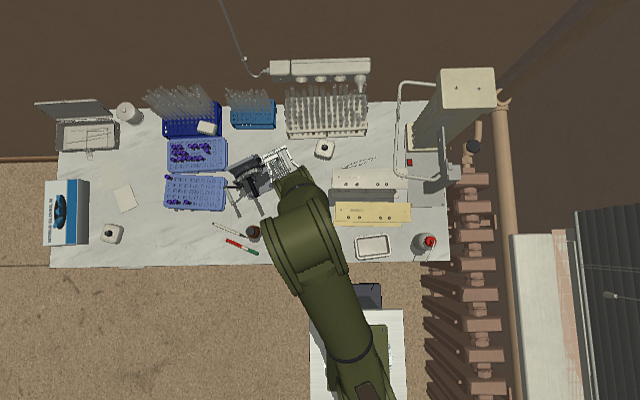

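View pics/s2.png

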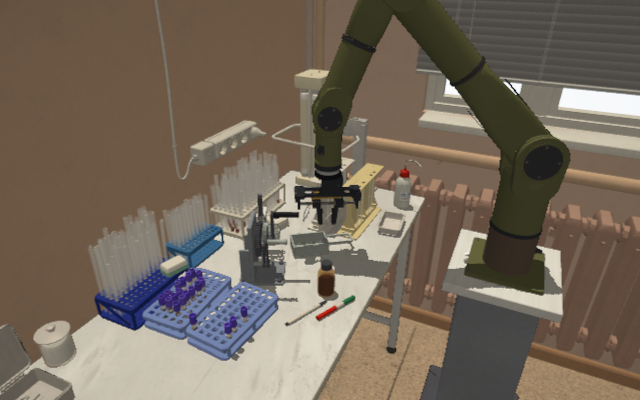

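```bash
python3 -m inch '[[-1.5,0,-10.5,0,0.008,0],[0,0,0,0,0,0],[0,20,0,0,0,0],[0,20,0,0,0,0],[0,10,0,0,0,0],[0,0,0,0,0,0]]'
python3 -c "
from h import *
s=snap('scene','s3')
cv2.imwrite('pics/s3c.png',cv2.resize(s['img'][170:300,250:390,::-1],None,fx=5,fy=5,interpolation=2)[:600])
target([.506,.150,.010],28)"
```

```text
clock: 3.0
tool_pos: [0.505, 0.1492, 0.0477]
eef_rot: [0.686, 0.17, -0.172, -0.686]
contact_force: [0.7, 0.3, -0.5]
opening: 0.293
t 3.05 shift now-axes [ 0.8 38.6  0.3] | if turned first [ 0.7 38.6  0.3] turn [ 0.    -0.    -0.001]
```

View pics/s3c.png

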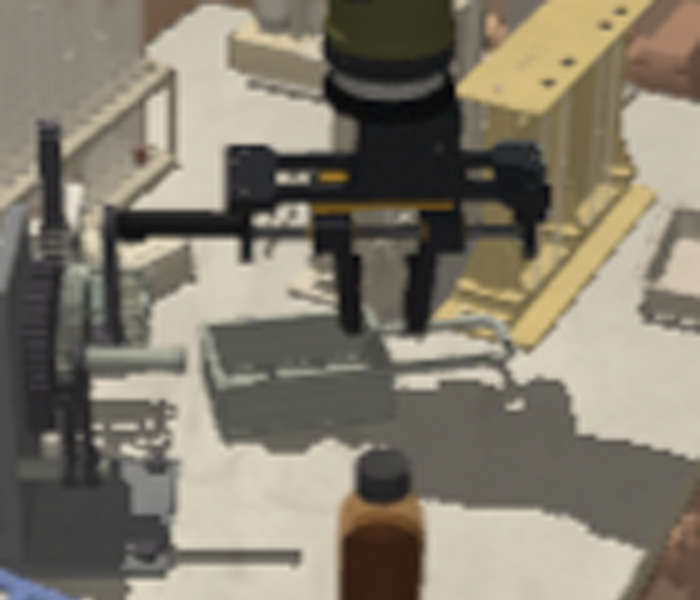

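```bash
python3 -m inch '[[0,12,0,0,0,0],[0,12,0,0,0,0],[0,12,0,0,0,0],[0,2,0,0,0,0],[0,0,0,0,0,0]]'
python3 -c "
from h import *
s=snap('scene','s4')
cv2.imwrite('pics/s4c.png',cv2.resize(s['img'][170:300,250:390,::-1],None,fx=5,fy=5,interpolation=2)[:600])
show()"
```

```text
clock: 3.47
tool_pos: [0.5052, 0.1495, 0.0096]
eef_rot: [0.686, 0.171, -0.172, -0.686]
contact_force: [-0.2, -0.3, 0.2]
opening: 0.295
t 3.52 tcp [0.5053 0.1495 0.0101] hoist [-175.1  -30.6   10.1] F [0.5 0.1 0.1] open 25.6
```

View pics/s4c.png

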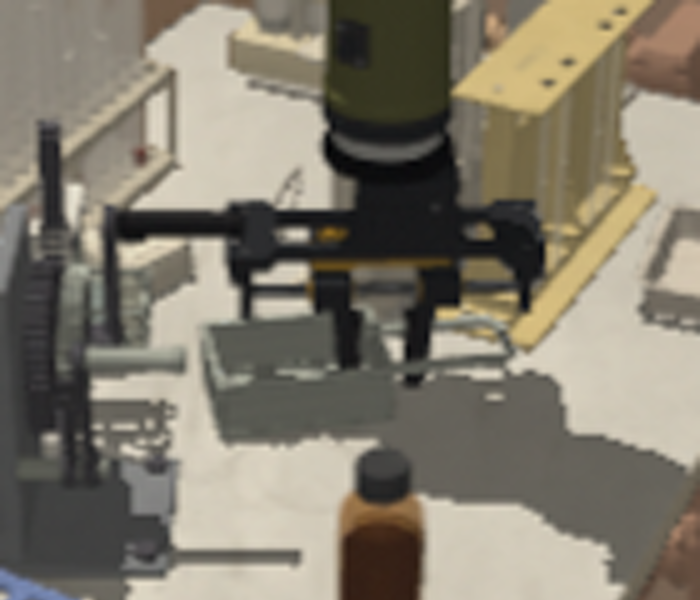

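```bash
python3 -m inch '[[0,0,0,0,0,0],[0,0,0,0,0,0],[0,0,0,0,0,0],[0,0,0,0,0,0],[0,0,0,0,0,0]]' 0 20
python3 -c "
from h import *
show()
# trough wall centre = tcp; target: trough origin at hoist x=-92,y=0
p=h2w(-92-51.3+0,3);print(p);target([*p,.010],24.5)"
```

```text
clock: 3.93
tool_pos: [0.5059, 0.1502, 0.0111]
eef_rot: [-0.686, -0.172, 0.171, 0.686]
contact_force: [0.1, 1.4, 2.4]
opening: 0.038
t 3.93 tcp [0.5059 0.1502 0.0111] hoist [-174.4  -30.2   11.1] F [0.1 1.4 2.4] open 3.4
[0.52035847 0.19330434]
t 3.93 shift now-axes [33.   1.1 31.2] | if turned first [31.1  1.1 33.2] turn [-0.     0.062  0.001]
```

```bash
python3 -m inch '[[2,0,4,0,0.01,0],[3,0,6,0,0.01,0],[3,0,6,0,0.01,0],[3,0,6,0,0.01,0],[3,0,6,0,0.01,0],[3,0,4,0,0.01,0],[3,0,1,0,0,0],[0,0,0,0,0,0],[0,0,0,0,0,0]]'
python3 -c "
from h import *
show()
s=snap('scene','s5');snap('top','t5')
cv2.imwrite('pics/s5c.png',cv2.resize(s['img'][170:300,230:370,::-1],None,fx=5,fy=5,interpolation=2)[:600])
p=h2w(-92-51.3+0,3);target([*p,.010],24.5)"
```

```text
clock: 4.68
tool_pos: [0.5071, 0.1871, 0.0111]
eef_rot: [0.692, 0.149, -0.151, -0.69]
contact_force: [-3.0, -3.1, 8.2]
opening: 0.041
t 4.68 tcp [0.5071 0.1871 0.0111] hoist [-158.     2.8   11.1] F [-3.  -3.1  8.2] open 3.6
t 4.78 shift now-axes [14.7  1.   0.2] | if turned first [14.7  1.   0.2] turn [ 0.001  0.    -0.004]
```

View pics/s5c.png

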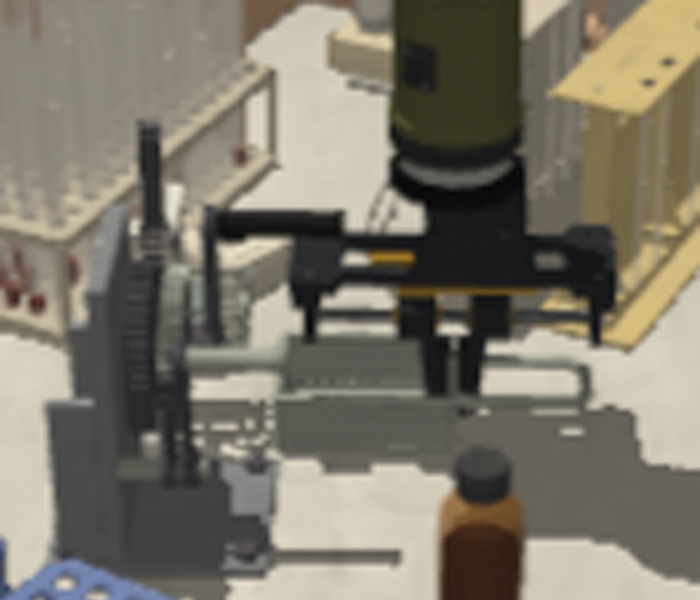

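```bash
cat > tr.py <<'E'
from m2 import *
import sys
def tr(fn):
    s=dict(np.load('pics/%s.npz'%fn));P=cloud(s);X=P.reshape(-1,3);X=X[(X[:,2]>.03)&(X[:,2]<.044)]
    c,sn=np.cos(HY),np.sin(HY);d=(X[:,:2]-HO)*1000;L=np.c_[c*d[:,0]+sn*d[:,1],-sn*d[:,0]+c*d[:,1]]
    return L
def ends(fn,x0,x1):
    L=tr(fn);L=L[(L[:,0]>x0)&(L[:,0]<x1)&(abs(L[:,1])<60)]
    # left edge & right edge fits
    for sgn in (1,-1):
        pts=[]
        for a in np.arange(x0,x1,6):
            q=L[(L[:,0]>=a)&(L[:,0]<a+6)&(sgn*L[:,1]>20)]
            if len(q)>0: pts.append([q[:,0].mean(),sgn*np.max(sgn*q[:,1])])
        pts=np.array(pts)
        if len(pts)>3:
            k=np.polyfit(pts[:,0],pts[:,1],1);print(fn,'edge',sgn,'slope deg',np.degrees(np.arctan(k[0])).round(2),'y@mid',np.polyval(k,(x0+x1)/2).round(1),len(pts),'resid',np.std(pts[:,1]-np.polyval(k,pts[:,0])).round(2))
    print('x range',L[:,0].min().round(1),L[:,0].max().round(1))
ends(sys.argv[1],float(sys.argv[2]),float(sys.argv[3]))
E
python3 tr.py s5 -160 -60; python3 tr.py t5 -160 -60
```

```text
s5 edge 1 slope deg -0.14 y@mid 39.3 17 resid 1.37
s5 edge -1 slope deg -1.5 y@mid -34.5 14 resid 2.07
x range -158.5 -60.1Traceback (most recent call last):
  File "tr.py", line 19, in <module>
    ends(sys.argv[1],float(sys.argv[2]),float(sys.argv[3]))
    ~~~~^^^^^^^^^^^^^^^^^^^^^^^^^^^^^^^^^^^^^^^^^^^^^^^^^^^
  File "tr.py", line 18, in ends
    print('x range',L[:,0].min().round(1),L[:,0].max().round(1))
                    ~~~~~~~~~~^^
    return umr_minimum(a, axis, None, out, keepdims, initial, where)
ValueError: zero-size array to reduction operation minimum which has no identity
```

```bash
python3 -m inch '[[4,0,0,0,0,0],[5,0,-1,0,0,0],[5,0,-1,0,0,0],[0,0,0,0,0,0],[0,0,0,0,0,0]]'
python3 -m inch '[[0,0,0,0,0,0],[0,0,0,0,0,0],[0,0,0,0,0,0],[0,0,0,0,0,0]]' 26
python3 -c "
from h import *
show()
s=snap('scene','s6')
p=h2w(-92-51.3+0,3);target([*p,.120],24.5)"
python3 tr.py s6 -144 -45
```

```text
clock: 5.2
tool_pos: [0.518, 0.191, 0.011]
eef_rot: [0.691, 0.147, -0.154, -0.69]
contact_force: [-7.6, -4.4, 12.4]
opening: 0.04
clock: 5.53
tool_pos: [0.5229, 0.1931, 0.0106]
eef_rot: [-0.691, -0.151, 0.15, 0.691]
contact_force: [0.1, -0.7, 0.1]
opening: 0.288
t 5.53 tcp [0.5229 0.1931 0.0106] hoist [-141.1    1.7   10.6] F [ 0.1 -0.7  0.1] open 25.3
t 5.58 shift now-axes [  -2.  -109.4    1.5] | if turned first [  -2.1 -109.4    1.4] turn [-0.     0.002  0.001]
s6 edge 1 slope deg -0.02 y@mid 38.6 17 resid 1.34
s6 edge -1 slope deg 1.6 y@mid -35.3 13 resid 1.92
x range -143.9 -45.1
```

```bash
python3 -m inch '[[0,-10,0,0,0,0],[0,-25,0,0,0,0],[0,-25,0,0,0,0],[-15,-10,0,0,0,0],[-30,0,0,0,0,0],[-30,0,0,0,0,0],[0,0,0,0,0,0],[0,0,0,0,0,0]]' 40
python3 - <<'E'
from h import *
s=snap('scene','s7');show()
P=cloud(s).reshape(-1,3);P=P[(P[:,2]>.02)&(P[:,2]<.045)]
H=np.array([w2h(p) for p in P]);m=(H[:,0]<-150)&(H[:,0]>-260)&(abs(H[:,1])<45);H=H[m];P=P[m]
print(len(H),H.min(0),H.max(0))
for a in range(-235,-145,8):
    q=H[(H[:,0]>=a)&(H[:,0]<a+8)]; print(a,len(q),np.sort(q[:,1]).round(0)[::max(1,len(q)//10)])
cv2.imwrite('pics/s7c.png',cv2.resize(s['img'][170:300,230:370,::-1],None,fx=5,fy=5,interpolation=2)[:600])
E
```

```text
clock: 6.25
tool_pos: [0.4529, 0.1603, 0.0814]
eef_rot: [0.691, 0.15, -0.151, -0.691]
contact_force: [0.7, 0.3, -0.6]
opening: 0.452
t 6.3 tcp [0.4548 0.1613 0.0813] hoist [-216.3    1.1   81.3] F [-0.   0.4 -0.7] open 39.8
153 [-227.02595761  -25.69165388] [-152.02719766   30.59039151]
-235 1 [-13.]
-227 24 [-16. -13.  -7.  -4.  -1.   2.   6.  10.  13.  14.  19.  21.]
-219 17 [-26. -23. -19. -19. -18. -17. -17. -17. -15.  20.  20.  21.  23.  23.
  25.  25.  27.]
-211 16 [-22. -20. -20. -19. -19. -19. -18. -18. -17.  21.  22.  22.  24.  24.
  25.  30.]
-203 15 [-23. -19. -18. -17. -17. -15.  20.  21.  22.  23.  23.  25.  26.  26.
  31.]
-195 18 [-22. -21. -20. -19. -19. -18. -17. -17. -16.  20.  23.  23.  23.  24.
  25.  25.  26.  28.]
-187 15 [-25. -23. -21. -20. -19. -19. -19. -17. -17.  21.  22.  25.  25.  26.
  28.]
-179 13 [-22. -20. -19. -18.  21.  21.  21.  22.  23.  24.  24.  26.  28.]
-171 14 [-20. -19. -19. -17. -13.  21.  23.  23.  23.  23.  24.  24.  24.  30.]
-163 15 [-22. -20. -20. -20. -18. -16.  19.  23.  24.  25.  26.  26.  27.  28.
  28.]
-155 5 [-20. -19.  22.  27.  27.]
-147 0 []
```

View pics/s7c.png

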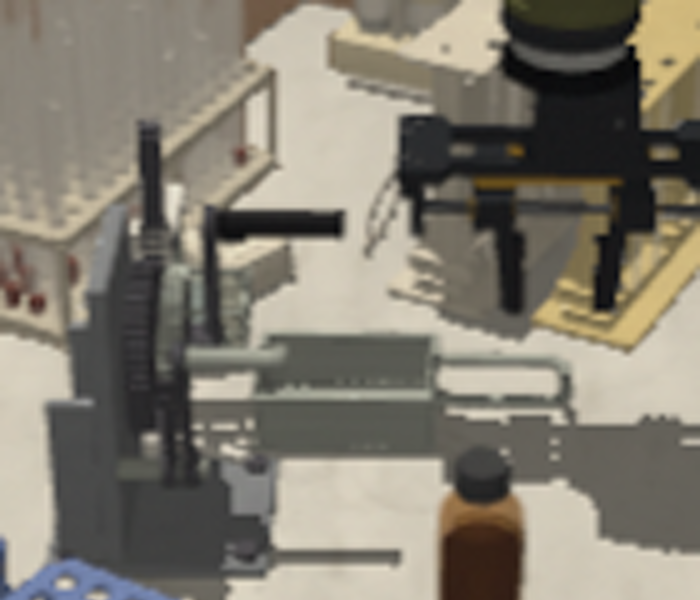

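```bash
python3 -m inch '[[0,0,0,0,0,-0.09],[0,0,0,0,0,-0.09],[0,0,0,0,0,-0.09],[0,0,0,0,0,0],[0,0,0,0,0,0]]'
python3 - <<'E'
from h import *
show()
p=h2w(-222.5+4.9,2.5);target([*p,.080],24.5,15.5);target([*p,.0105],24.5,15.5)
E
```

```text
clock: 6.72
tool_pos: [0.4418, 0.1575, 0.079]
eef_rot: [-0.683, -0.172, 0.131, 0.698]
contact_force: [0.9, -0.0, -0.1]
opening: 0.452
t 6.72 tcp [0.4418 0.1575 0.079 ] hoist [-229.7    3.    79. ] F [ 0.9 -0.  -0.1] open 39.8
t 6.72 shift now-axes [12.1 -0.3 -0.6] | if turned first [11.9  2.2 -0.5] turn [-0.008  0.003 -0.209]
t 6.72 shift now-axes [ 7.8 69.1 -1.1] | if turned first [-6.7 69.2 -0.5] turn [-0.008  0.003 -0.209]
```

```bash
python3 -m inch '[[0,0,0,0,0,0.06],[0,0,0,0,0,0],[0,0,0,0,0,0]]'
python3 - <<'E'
from h import *
show();print(pose()[0]['q'].round(2))
p=h2w(-222.5,2.5);target([*p,.080],24.5,0);target([*p,.0105],24.5,0)
E
```

```text
clock: 6.97
tool_pos: [0.4422, 0.1579, 0.079]
eef_rot: [-0.688, -0.152, 0.151, 0.694]
contact_force: [-0.1, 0.1, -0.1]
opening: 0.456
t 6.97 tcp [0.4422 0.1579 0.079 ] hoist [-229.1    3.2   79. ] F [-0.1  0.1 -0.1] open 40.2
[-0.35  0.79 -0.13  2.15  0.41  0.22 -0.42]
t 6.97 shift now-axes [ 6.6 -1.  -0.7] | if turned first [ 6.6 -1.  -0.7] turn [-0.008  0.003  0.003]
t 6.97 shift now-axes [ 6.4 68.5 -1.3] | if turned first [ 6.6 68.5 -0.7] turn [-0.008  0.003  0.003]
```

```bash
python3 -m inch '[[6.5,0,-1,0,0,0],[0,20,0,0,0,0],[0,20,0,0,0,0],[0,15,0,0,0,0],[0,13.5,0,0,0,0],[0,0,0,0,0,0],[0,0,0,0,0,0]]'
python3 - <<'E'
from h import *
show();print(pose()[0]['q'].round(2))
p=h2w(-222.5,2.5);target([*p,.0105],24.5,0)
s=snap('scene','s8');cv2.imwrite('pics/s8c.png',cv2.resize(s['img'][170:300,250:390,::-1],None,fx=5,fy=5,interpolation=2)[:600])
E
```

```text
clock: 7.55
tool_pos: [0.4461, 0.1589, 0.0101]
eef_rot: [-0.689, -0.15, 0.153, 0.693]
contact_force: [0.3, 0.2, -0.7]
opening: 0.457
t 7.55 tcp [0.4461 0.1589 0.0101] hoist [-225.1    2.5   10.1] F [ 0.3  0.2 -0.7] open 40.3
[-0.41  0.94 -0.04  2.15  0.45  0.06 -0.45]
t 7.55 shift now-axes [ 2.6 -0.4 -0. ] | if turned first [ 2.6 -0.4 -0. ] turn [-0.007  0.004 -0.002]
```

View pics/s8c.png

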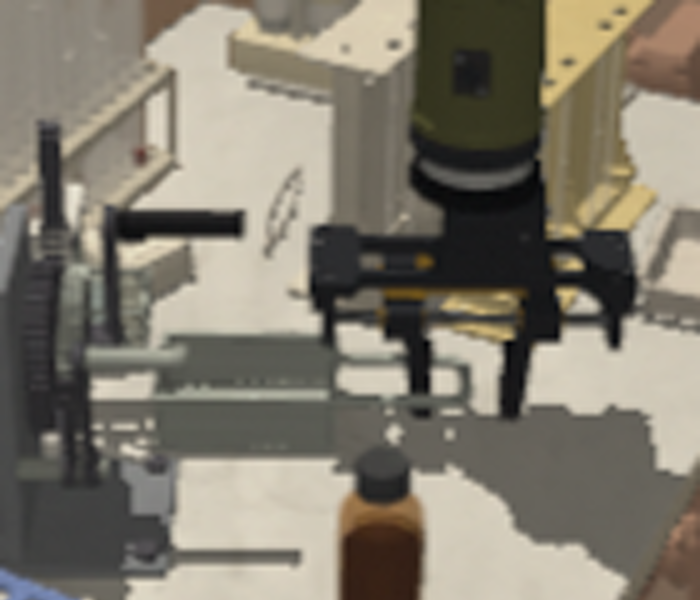

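```bash
python3 -m inch '[[2,0,0,0,0,0],[0,0,0,0,0,0],[0,0,0,0,0,0],[0,0,0,0,0,0],[0,0,0,0,0,0],[0,0,0,0,0,0]]' 0 20
python3 -m inch '[[4,0,0,0,0,0],[6,0,0,0,0,0],[6,0,0,0,0,0],[6,0,0,0,0,0],[6,0,0,0,0,0],[0,0,0,0,0,0],[0,0,0,0,0,0]]'
python3 - <<'E'
from h import *
show();print(pose()[0]['q'].round(2))
s=snap('scene','s9');snap('top','t9')
E
python3 tr.py s9 -116 -45
```

```text
clock: 8.1
tool_pos: [0.4473, 0.1592, 0.0106]
eef_rot: [-0.689, -0.15, 0.153, 0.693]
contact_force: [-1.6, -0.5, 2.2]
opening: 0.077
clock: 8.68
tool_pos: [0.4759, 0.1727, 0.0105]
eef_rot: [-0.688, -0.152, 0.151, 0.694]
contact_force: [0.4, -0.6, 0.0]
opening: 0.077
t 8.68 tcp [0.4759 0.1727 0.0105] hoist [-192.4    2.7   10.5] F [ 0.4 -0.6  0. ] open 6.8
[-0.38  0.94 -0.09  2.06  0.44  0.16 -0.44]
s9 edge 1 slope deg 1.04 y@mid 40.0 12 resid 1.44
s9 edge -1 slope deg -0.64 y@mid -35.3 11 resid 2.38
x range -116.0 -45.5
```

```bash
python3 -m inch '[[4,0,0,0,0,0],[5,0,0,0,0,0],[5,0,0,0,0,0],[5,0,0,0,0,0],[0,0,0,0,0,0],[0,0,0,0,0,0]]'
python3 - <<'E'
from h import *
show();print(pose()[0]['q'].round(2))
s=snap('scene','s10')
cv2.imwrite('pics/s10c.png',cv2.resize(s['img'][170:300,230:370,::-1],None,fx=5,fy=5,interpolation=2)[:600])
E
python3 tr.py s10 -94 -45
```

```text
clock: 9.28
tool_pos: [0.492, 0.1801, 0.0104]
eef_rot: [-0.688, -0.151, 0.151, 0.693]
contact_force: [-0.3, -0.1, 0.9]
opening: 0.076
t 9.28 tcp [0.492  0.1801 0.0104] hoist [-174.6    2.8   10.4] F [-0.3 -0.1  0.9] open 6.7
[-0.36  0.95 -0.12  2.    0.44  0.21 -0.43]
s10 edge 1 slope deg 0.77 y@mid 40.2 9 resid 1.02
s10 edge -1 slope deg -3.86 y@mid -35.6 9 resid 2.65
x range -93.9 -45.4
```

View pics/s10c.png

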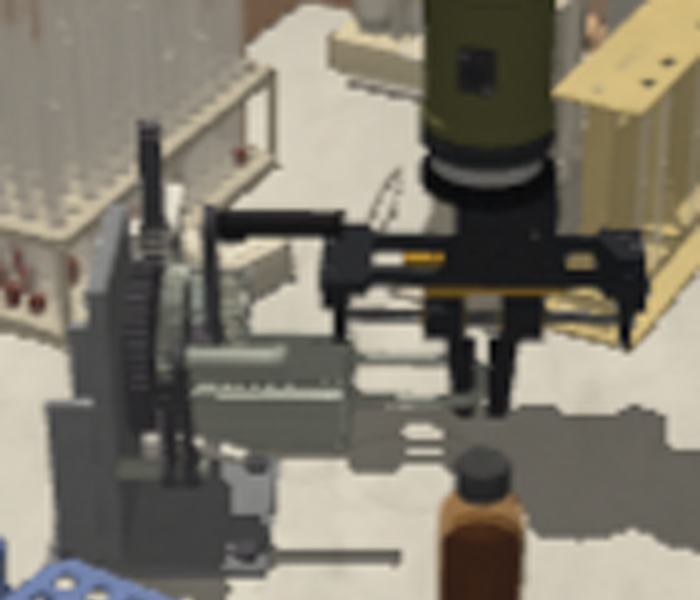

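```bash
python3 -m inch '[[4,0,0,0,0,0],[4,0,0,0,0,0],[4,0,0,0,0,0],[4,0,0,0,0,0],[4,0,0,0,0,0],[0,0,0,0,0,0],[0,0,0,0,0,0]]'
python3 -c "
from h import *
show();print(pose()[0]['q'].round(2))"
python3 -m inch '[[1,0,0,0,0,-0.05],[1,0,0,0,0,-0.05],[1,0,0,0,0,-0.05],[1,0,0,0,0,-0.05],[1,0,0,0,0,-0.05],[0,0,0,0,0,0],[0,0,0,0,0,0]]'
python3 -c "
from h import *
show();print(pose()[0]['q'].round(2));target(h2w(-124.5,2.8).tolist()+[.0105],24.5,14.5)"
```

```text
clock: 9.92
tool_pos: [0.5103, 0.1885, 0.0104]
eef_rot: [-0.688, -0.151, 0.151, 0.693]
contact_force: [-1.2, -0.2, 1.4]
opening: 0.072
t 9.92 tcp [0.5103 0.1885 0.0104] hoist [-154.4    2.8   10.4] F [-1.2 -0.2  1.4] open 6.4
[-0.35  0.96 -0.15  1.94  0.43  0.27 -0.42]
clock: 10.5
tool_pos: [0.5028, 0.1836, 0.0088]
eef_rot: [-0.682, -0.182, 0.122, 0.698]
contact_force: [2.1, 1.0, 1.5]
opening: 0.076
t 10.5 tcp [0.5028 0.1836 0.0088] hoist [-163.3    1.5    8.8] F [2.1 1.  1.5] open 6.7
[-0.36  0.95 -0.11  2.05  1.01  0.1  -0.99]
t 10.5 shift now-axes [38.8  1.7  1.1] | if turned first [38.   8.1  1.3] turn [-0.005  0.005 -0.165]
```

```bash
python3 -m inch '[[3,0.3,0,0,0,0],[4,0.3,0,0,0,0],[4,0.3,0,0,0,0],[4,0.3,0,0,0,0],[4,0.3,0,0,0,0],[0,0,0,0,0,0],[0,0,0,0,0,0]]'
python3 -c "
from h import *
show();print(pose()[0]['q'].round(2));target(h2w(-124.5,2.8).tolist()+[.0105],24.5,14.5)"
```

```text
clock: 11.08
tool_pos: [0.5196, 0.1906, 0.0087]
eef_rot: [-0.683, -0.181, 0.122, 0.698]
contact_force: [-0.1, -1.0, 1.9]
opening: 0.075
t 11.08 tcp [0.5196 0.1906 0.0087] hoist [-145.1    0.8    8.7] F [-0.1 -1.   1.9] open 6.6
[-0.31  0.96 -0.21  1.99  0.98  0.2  -0.96]
t 11.08 shift now-axes [20.7  0.   1.9] | if turned first [20.4  3.4  2. ] turn [-0.004  0.004 -0.167]
```

```bash
python3 -m inch '[[2,0,0.5,0,0,-0.02],[2,0,0.5,0,0,-0.02],[2,0,0.5,0,0,-0.02],[2,0,0,0,0,-0.02],[2,0,0,0,0,-0.01],[0,0,0,0,0,0],[0,0,0,0,0,0]]'
python3 -c "
from h import *
show();print(pose()[0]['q'].round(2));target(h2w(-124.5,2.8).tolist()+[.0105],24.5,10)"
```

```text
clock: 11.67
tool_pos: [0.5247, 0.194, 0.0095]
eef_rot: [-0.677, -0.203, 0.1, 0.7]
contact_force: [-1.7, -0.9, 1.3]
opening: 0.079
t 11.67 tcp [0.5247 0.194  0.0095] hoist [-139.1    1.8    9.5] F [-1.7 -0.9  1.3] open 7.0
[-0.37  0.95 -0.1   2.04  1.57  0.08 -1.56]
t 11.67 shift now-axes [14.6  1.2  0.9] | if turned first [14.6  1.6  1. ] turn [-0.002  0.005 -0.025]
```

```bash
python3 -m inch '[[2,0.2,0,0,0,0],[2,0.2,0,0,0,0],[2,0.2,0,0,0,0],[2,0.2,0,0,0,0],[2,0.2,0,0,0,0],[0,0,0,0,0,0],[0,0,0,0,0,0]]'
python3 -c "
from h import *
show();print(pose()[0]['q'].round(2));target(h2w(-124.5,2.8).tolist()+[.0105],24.5,10)
s=snap('scene','s11')
cv2.imwrite('pics/s11c.png',cv2.resize(s['img'][170:300,230:370,::-1],None,fx=5,fy=5,interpolation=2)[:600])"
```

```text
clock: 12.25
tool_pos: [0.5339, 0.1981, 0.01]
eef_rot: [-0.677, -0.203, 0.1, 0.7]
contact_force: [-1.3, -0.3, 1.0]
opening: 0.075
t 12.25 tcp [0.5339 0.1981 0.01  ] hoist [-129.     1.7   10. ] F [-1.3 -0.3  1. ] open 6.6
[-0.34  0.96 -0.16  2.01  1.34  0.13 -1.32]
t 12.25 shift now-axes [4.6 0.2 1.1] | if turned first [4.6 0.3 1.1] turn [-0.002  0.004 -0.025]
```

View pics/s11c.png

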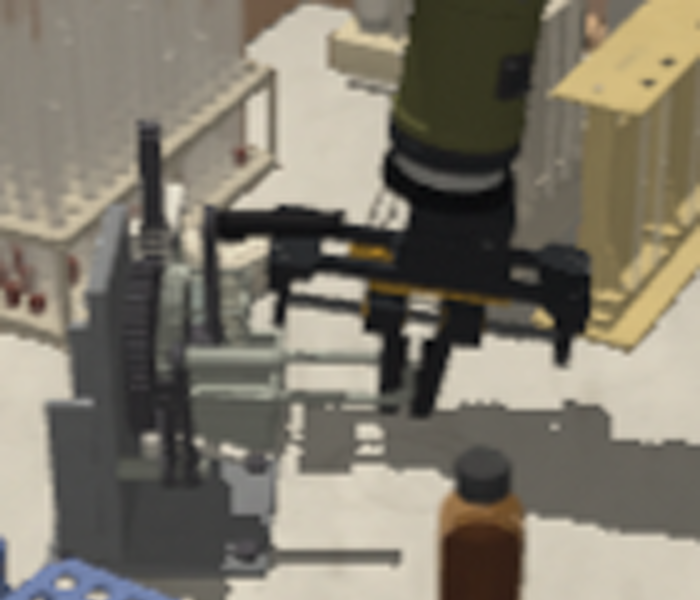

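```bash
python3 -m inch '[[1,0.1,0,0,0,0],[1,0.1,0,0,0,0],[1,0.1,0,0,0,0],[0,0,0,0,0,0]]'
python3 -m inch '[[1,0.1,0,0,0,0],[1,0.1,0,0,0,0],[0,0,0,0,0,0]]'
python3 -c "
from h import *
show()"
```

```text
clock: 12.63
tool_pos: [0.5365, 0.1994, 0.0101]
eef_rot: [-0.677, -0.203, 0.1, 0.7]
contact_force: [-2.2, -0.2, 2.4]
opening: 0.077
clock: 12.88
tool_pos: [0.5378, 0.1998, 0.0101]
eef_rot: [-0.677, -0.203, 0.1, 0.7]
contact_force: [-3.5, -1.8, 1.7]
opening: 0.075
t 12.88 tcp [0.5378 0.1998 0.0101] hoist [-124.7    1.7   10.1] F [-3.5 -1.8  1.7] open 6.6
```

```bash
python3 -m inch '[[1,0.1,0,0,0,0],[1,0.1,0,0,0,0],[1,0.1,0,0,0,0],[0,0,0,0,0,0]]'
python3 -m inch '[[1,0.1,0,0,0,0],[1,0.1,0,0,0,0],[0,0,0,0,0,0]]'
python3 -c "
from h import *
show();snap('scene','s12')"
```

```text
clock: 13.22
tool_pos: [0.5379, 0.1998, 0.0098]
eef_rot: [-0.678, -0.201, 0.102, 0.7]
contact_force: [-9.9, -4.4, 6.5]
opening: 0.075
clock: 13.47
tool_pos: [0.5379, 0.1998, 0.0097]
eef_rot: [-0.678, -0.2, 0.103, 0.699]
contact_force: [-14.5, -5.8, 9.9]
opening: 0.077
t 13.47 tcp [0.5379 0.1998 0.0097] hoist [-124.7    1.6    9.7] F [-14.5  -5.8   9.9] open 6.8
```

```bash
python3 -m inch '[[0,0,0,0,0,0],[0,0,0,0,0,0],[0,0,0,0,0,0],[0,0,0,0,0,0]]' 30
python3 -c "
from h import *
show()"
python3 -m inch '[[0,-10,0,0,0,0],[0,-25,0,0,0,0],[0,-30,0,0,0,0],[-20,-30,0,0,0,0],[-20,-30,0,0,0,0],[0,-40,0,0,0,0],[0,-40,0,0,0,0],[0,0,0,0,0,0]]'
python3 - <<'E'
from h import *
show()
s=snap('scene','s13');t=snap('top','t13');print(pose()[0]['q'].round(2))
cv2.imwrite('pics/s13c.png',cv2.resize(s['img'][170:300,230:370,::-1],None,fx=5,fy=5,interpolation=2)[:600])
cv2.imwrite('pics/t13c.png',cv2.resize(t['img'][130:250,200:350,::-1],None,fx=5,fy=5,interpolation=2)[:600])
E
```

```text
clock: 13.85
tool_pos: [0.5444, 0.2031, 0.0109]
eef_rot: [-0.677, -0.204, 0.099, 0.701]
contact_force: [-0.1, 0.1, -0.2]
opening: 0.338
t 13.85 tcp [0.5444 0.2031 0.0109] hoist [-117.3    2.    10.9] F [-0.1  0.1 -0.2] open 29.8
clock: 14.52
tool_pos: [0.4818, 0.1749, 0.2138]
eef_rot: [-0.676, -0.207, 0.096, 0.701]
contact_force: [0.6, 0.7, -0.7]
opening: 0.341
t 14.52 tcp [0.4818 0.1749 0.2138] hoist [-186.     2.3  213.8] F [ 0.6  0.7 -0.7] open 30.0
[-0.    0.61 -0.68  2.07  0.79  0.56 -0.8 ]
```

View pics/s13c.png

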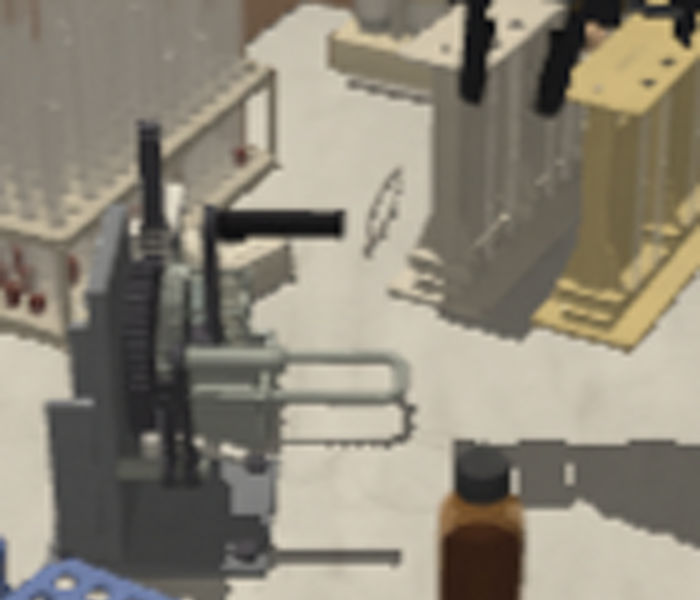

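View pics/t13c.png

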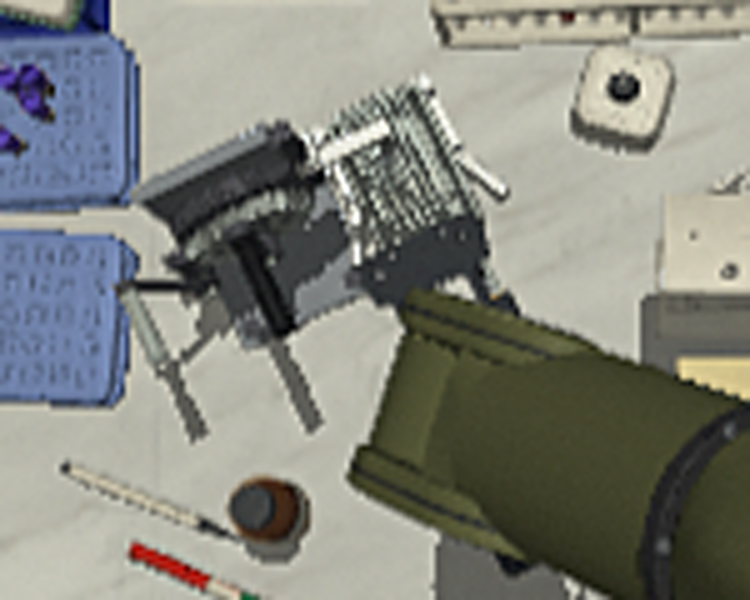

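```bash
python3 - <<'E'
from h import *
for fn in('s7','s13'):
    s=dict(np.load('pics/%s.npz'%fn))
    P=cloud(s).reshape(-1,3);P=P[(P[:,2]>.026)&(P[:,2]<.042)]
    H=np.array([w2h(p) for p in P]);m=(H[:,0]<-100)&(H[:,0]>-260)&(abs(H[:,1]-2)<12);H=H[m];print(fn,len(H),H[:,0].min(),np.median(H[:,0]))
s=dict(np.load('pics/t13.npz'));P=cloud(s).reshape(-1,3)
H=np.array([w2h(p) for p in P]);
m=(P[:,2]>.008)&(P[:,2]<.022)&(H[:,0]>-60)&(H[:,0]<75)&(H[:,1]<-30)&(H[:,1]>-75);print('right rail')
for a in range(-60,75,8):
    q=H[m&(H[:,0]>=a)&(H[:,0]<a+8)];
    if len(q): print(a,len(q),q[:,1].min().round(1),q[:,1].max().round(1))
m=(P[:,2]>.025)&(P[:,2]<.05)&(H[:,0]>-60)&(H[:,0]<75)&(abs(H[:,1])<50)
print('trough',H[m].min(0),H[m].max(0))
m=(P[:,2]>.005)&(P[:,2]<.022)&(H[:,0]>40)&(H[:,0]<75)&(abs(H[:,1])<60)
print('stop',H[m].min(0),H[m].max(0))
E
```

```text
s7 24 -226.7811068185174 -220.72015857171593
s13 12 -128.86132966233305 -125.66109670371924
right rail
-52 2 -35.8 -32.7
-44 2 -61.1 -56.3
-36 6 -59.4 -53.0
-28 6 -56.1 -30.7
-20 6 -54.4 -44.8
-12 8 -49.5 -31.9
-4 5 -46.1 -39.8
4 5 -46.0 -39.6
12 5 -45.9 -39.5
20 3 -45.8 -39.3
28 7 -45.6 -39.2
36 4 -45.6 -39.1
44 6 -45.4 -38.9
52 3 -45.3 -38.8
60 6 -45.2 -33.9
68 1 -73.8 -73.8
trough [-50.46089747 -37.54959924] [55.45156249 35.82205397]
stop [ 41.7075308  -45.35185112] [74.14931955 46.22082997]
```

```bash
sed -i 's/^HO=.*/HO=np.array([.6541,.251]);HY=np.radians(24.8)/' h.py
python3 -m inch '[[0,-20,0,0,0,0.05],[0,-20,0,0,0,0.05],[0,0,0,0,0,0.04],[0,0,0,0,-0.1,0],[0,0,0,0,-0.1,0],[0,0,0,0,-0.1,0]]'
python3 - <<'E'
from h import *
show();print(pose()[0]['q'].round(2))
from meas import rep,reg
P=cloud(dict(np.load('pics/t13.npz')))
rep('tab',reg(P,184,206,222,236,.157,.175));rep('grip',reg(P,178,199,244,262,.188,.21))
print(h2w(-50,184),h2w(-68,104))
target([*h2w(-55,184),.25],114.8)
E
```

```text
clock: 15.12
tool_pos: [0.4752, 0.1705, 0.2455]
eef_rot: [-0.659, -0.258, 0.252, 0.66]
contact_force: [-0.2, -0.5, -0.1]
opening: 0.343
t 15.12 tcp [0.4752 0.1705 0.2455] hoist [-196.2    2.   245.5] F [-0.2 -0.5 -0.1] open 30.2
[ 0.1   0.64 -0.89  1.9   0.64  0.9  -0.37]
tab 75 [0.533  0.3965] z 0.16479269698713694 ang -154.72528849250622 ends [0.5575 0.4081] [0.507  0.3843] len 0.0558365964493347
grip 99 [0.548 0.314] z 0.195946803364331 ang -153.06834465291738 ends [0.5787 0.3296] [0.5193 0.2994] len 0.06660119944675001
[0.5315 0.3971] [0.5487 0.3169]
t 15.12 shift now-axes [189.3  -3.3 131.4] | if turned first [ 182.    -4.5 -141.2] turn [ 0.007 -1.267  0.006]
```

```bash
python3 -m inch '[[0,0,0,0,-0.115,0],[0,0,0,0,-0.115,0],[0,0,0,0,-0.115,0],[0,0,0,0,-0.115,0],[0,0,0,0,-0.115,0],[0,0,0,0,-0.115,0],[0,0,0,0,-0.115,0],[0,0,0,0,-0.115,0],[0,0,0,0,-0.115,0],[0,0,0,0,-0.115,0],[0,0,0,0,-0.115,0],[0,0,0,0,0,0]]' 36
python3 - <<'E'
from h import *
show();print(pose()[0]['q'].round(2))
target([*h2w(-55,184),.25],114.8)
E
```

```text
clock: 16.12
tool_pos: [0.4748, 0.1704, 0.245]
eef_rot: [0.383, 0.598, -0.593, -0.381]
contact_force: [-0.9, 0.7, -0.2]
opening: 0.409
t 16.12 tcp [0.4748 0.1704 0.245 ] hoist [-196.6    2.   245. ] F [-0.9  0.7 -0.2] open 36.0
[ 0.24  0.78 -1.22  1.9   0.84  1.09  0.68]
t 16.12 shift now-axes [ 182.5   -3.6 -140.9] | if turned first [ 182.    -5.  -141.6] turn [ 0.007 -0.004  0.002]
```

```bash
python3 -m inch '[[20,0,0,0,0,0],[30,0,0,0,0,0],[30,0,-20,0,0,0],[30,0,-20,0,0,0],[30,0,-20,0,0,0],[30,0,-20,0,0,0],[12,-4,-20,0,0,0],[0,0,-20,0,0,0],[0,0,-20,0,0,0],[0,0,0,0,0,0],[0,0,0,0,0,0]]'
python3 - <<'E'
from h import *
show();print(pose()[0]['q'].round(2))
target([*h2w(-55,184),.145],114.8)
E
```

```text
clock: 17.03
tool_pos: [0.5268, 0.3943, 0.2507]
eef_rot: [0.385, 0.596, -0.591, -0.382]
contact_force: [-1.0, -0.5, 0.5]
opening: 0.41
t 17.03 tcp [0.5268 0.3943 0.2507] hoist [-55.4 183.5 250.7] F [-1.  -0.5  0.5] open 36.1
[-0.21  0.92 -1.11  1.43  0.84  1.3   0.62]
t 17.03 shift now-axes [  0.5 105.7   0.4] | if turned first [  0.5 105.7  -0.4] turn [ 0.008 -0.009  0.   ]
```

```bash
python3 -m inch '[[0,20,0,0,0,0],[0,30,0,0,0,0],[0,30,0,0,0,0],[0,15,0,0,0,0],[0,8,0,0,0,0],[0,0,0,0,0,0],[0,0,0,0,0,0]]'
python3 - <<'E'
from h import *
show();print(pose()[0]['q'].round(2))
target([*h2w(-55,184),.145],114.8)
s=snap('scene','s14');t=snap('top','t14')
cv2.imwrite('pics/s14c.png',cv2.resize(s['img'][170:300,220:360,::-1],None,fx=5,fy=5,interpolation=2)[:600])
E
```

```text
clock: 17.62
tool_pos: [0.5275, 0.3953, 0.1504]
eef_rot: [0.384, 0.598, -0.591, -0.381]
contact_force: [0.1, -0.5, 0.0]
opening: 0.409
t 17.62 tcp [0.5275 0.3953 0.1504] hoist [-54.4 184.1 150.4] F [ 0.1 -0.5  0. ] open 36.1
[-0.23  1.03 -1.05  1.52  0.96  1.15  0.53]
t 17.62 shift now-axes [-0.1  5.3  0.6] | if turned first [-0.1  5.4  0.6] turn [ 0.011 -0.006  0.002]
```

View pics/s14c.png

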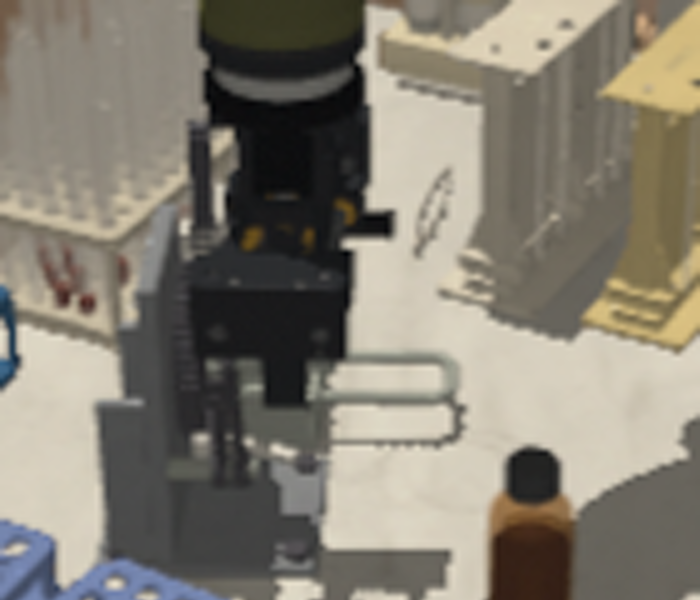

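```bash
python3 -m inch '[[0,5,0,0,0,0],[0,0,0,0,0,0],[0,0,0,0,0,0],[0,0,0,0,0,0],[0,0,0,0,0,0],[0,0,0,0,0,0],[0,0,0,0,0,0]]' 8 8
python3 - <<'E'
from h import *
show()
E
```

```text
clock: 18.3
tool_pos: [0.5278, 0.3947, 0.1446]
eef_rot: [0.384, 0.598, -0.591, -0.381]
contact_force: [0.1, 0.1, 0.4]
opening: 0.128
t 18.3 tcp [0.5278 0.3947 0.1446] hoist [-54.4 183.5 144.6] F [0.1 0.1 0.4] open 11.3
```

```bash
python3 -m inch '[[4.5,2,0,0,0,0],[4.6,2,0,0,0,0],[4.4,2.3,0,0,0,0],[4.3,2.5,0,0,0,0],[8.2,5.7,0,0,0,0],[7.5,6.6,0,0,0,0],[6.8,7.2,0,0,0,0],[4.1,5.3,0,0,0,0],[1.2,1.6,0,0,0,0],[0,0,0,0,0,0],[0,0,0,0,0,0]]'
python3 - <<'E'
from h import *
show()
E
```

```text
clock: 19.22
tool_pos: [0.5097, 0.4351, 0.1087]
eef_rot: [0.386, 0.597, -0.592, -0.38]
contact_force: [0.5, -5.1, 4.4]
opening: 0.131
t 19.22 tcp [0.5097 0.4351 0.1087] hoist [-53.8 227.7 108.7] F [ 0.5 -5.1  4.4] open 11.6
```

```bash
python3 -m inch '[[0,0,0,0,0,0],[0,0,0,0,0,0],[0,0,0,0,0,0],[0,-10,0,0,0,0],[0,-30,0,0,0,0],[0,-35,0,0,0,0],[0,-35,0,0,0,0],[0,-30,0,0,0,0],[0,0,0,0,0,0]]' 32
python3 - <<'E'
from h import *
show();print(pose()[0]['q'].round(2))
s=snap('scene','s15');t=snap('top','t15')
cv2.imwrite('pics/s15c.png',cv2.resize(s['img'][170:300,220:360,::-1],None,fx=5,fy=5,interpolation=2)[:600])
cv2.imwrite('pics/t15c.png',cv2.resize(t['img'][130:250,200:350,::-1],None,fx=5,fy=5,interpolation=2)[:600])
target([*h2w(-72,104),.25],114.8)
E
```

```text
clock: 19.97
tool_pos: [0.5082, 0.4398, 0.2574]
eef_rot: [0.384, 0.602, -0.587, -0.381]
contact_force: [0.2, 0.8, 1.2]
opening: 0.364
t 19.97 tcp [0.5082 0.4398 0.2574] hoist [-53.2 232.6 257.4] F [0.2 0.8 1.2] open 32.1
[-0.29  0.93 -1.11  1.39  0.84  1.31  0.57]
t 20.07 shift now-axes [-126.1    0.7   16.5] | if turned first [-126.     1.3   17.2] turn [ 0.013 -0.006  0.002]
```

View pics/s15c.png

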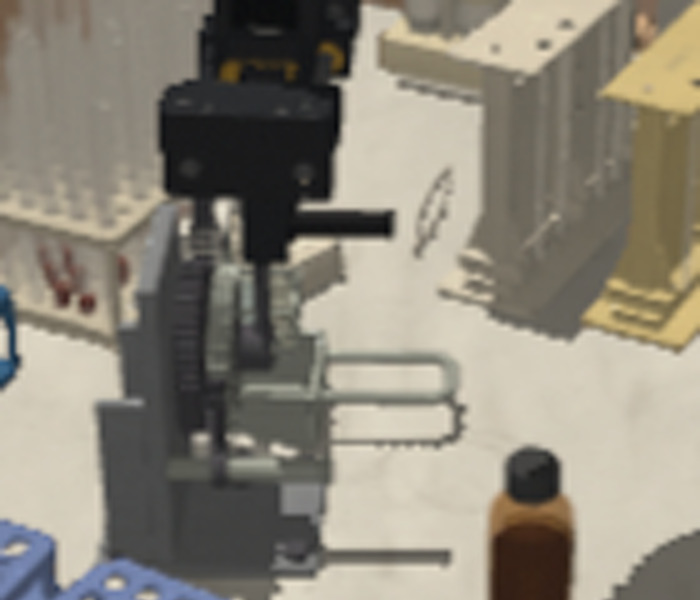

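View pics/t15c.png

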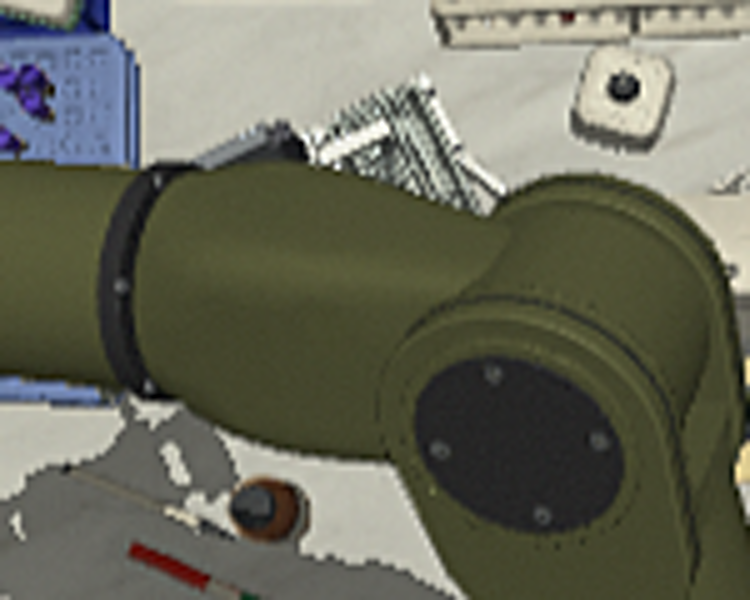

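```bash
python3 -m inch '[[-20,0,3,0,0,0],[-30,0,4,0,0,0],[-30,0,4,0,0,0],[-30,0,3,0,0,0],[-17,0,3,0,0,0],[0,0,0,0,0,0],[0,0,0,0,0,0]]'
python3 - <<'E'
from h import *
show();print(pose()[0]['q'].round(2))
target([*h2w(-72,102.5),.173],114.8)
E
```

```text
clock: 20.65
tool_pos: [0.5451, 0.3118, 0.2476]
eef_rot: [0.385, 0.597, -0.592, -0.382]
contact_force: [-0.0, -0.1, -1.1]
opening: 0.361
t 20.65 tcp [0.5451 0.3118 0.2476] hoist [-73.5 100.9 247.6] F [-0.  -0.1 -1.1] open 31.8
[-0.05  0.9  -1.13  1.53  0.85  1.26  0.69]
t 20.65 shift now-axes [ 1.6 74.6 -0.9] | if turned first [ 1.6 74.6 -1.5] turn [ 0.008 -0.008  0.   ]
```

```bash
python3 -m inch '[[1.5,15,0,0,0,0],[0,25,0,0,0,0],[0,20,0,0,0,0],[0,12,0,0,0,0],[0,4,0,0,0,0],[0,0,0,0,0,0],[0,0,0,0,0,0]]'
python3 - <<'E'
from h import *
show();s=snap('scene','s16')
cv2.imwrite('pics/s16c.png',cv2.resize(s['img'][170:300,220:360,::-1],None,fx=5,fy=5,interpolation=2)[:600])
E
```

```text
clock: 21.23
tool_pos: [0.5447, 0.316, 0.1735]
eef_rot: [0.384, 0.598, -0.591, -0.381]
contact_force: [0.1, -0.0, -0.1]
opening: 0.361
t 21.23 tcp [0.5447 0.316  0.1735] hoist [-72.  104.9 173.5] F [ 0.1 -0.  -0.1] open 31.8
```

View pics/s16c.png

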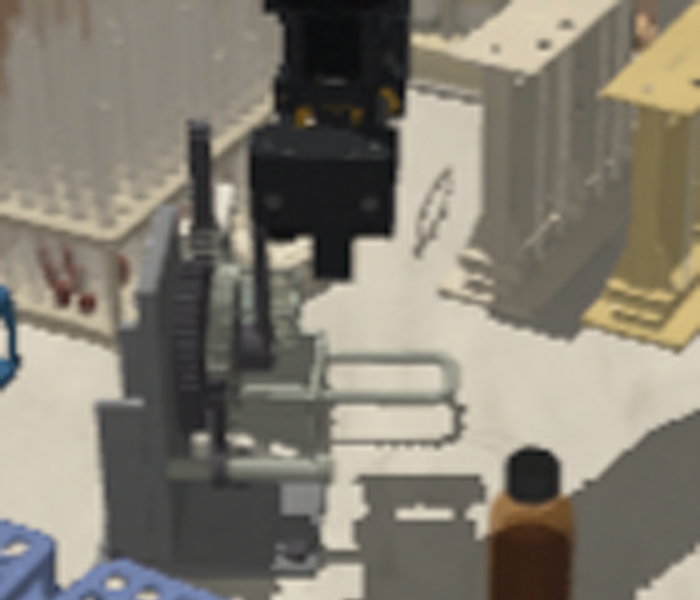

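```bash
python3 -m inch '[[0,0,0,0,0,0],[0,0,0,0,0,0],[0,0,0,0,0,0],[0,0,0,0,0,0],[0,0,0,0,0,0],[0,0,0,0,0,0]]' 8 30
python3 - <<'E'
from h import *
show()
E
```

```text
clock: 21.78
tool_pos: [0.5458, 0.3141, 0.1737]
eef_rot: [0.385, 0.597, -0.591, -0.381]
contact_force: [1.3, -4.7, 5.8]
opening: 0.149
t 21.78 tcp [0.5458 0.3141 0.1737] hoist [-71.8 102.7 173.7] F [ 1.3 -4.7  5.8] open 13.1
```

```bash
python3 -m inch '[[3,0,0,0,0,0],[4,0.2,0,0,0,0],[4,0.5,0,0,0,0],[4,0.7,0,0,0,0],[3,0.6,0,0,0,0],[0,0,0,0,0,0],[0,0,0,0,0,0]]' 8 40
python3 - <<'E'
from h import *
show();s=snap('scene','s17')
P=cloud(s).reshape(-1,3);H=np.array([w2h(p) for p in P]);m=(P[:,2]>.15)&(abs(H[:,1]-50)<12)&(abs(H[:,0]-5)<14)&(P[:,2]<.28);print('rack top',np.sort(P[m][:,2])[-6:])
E
```

```text
clock: 22.37
tool_pos: [0.5389, 0.3286, 0.1708]
eef_rot: [0.386, 0.596, -0.592, -0.38]
contact_force: [2.2, -6.2, 3.7]
opening: 0.139
t 22.37 tcp [0.5389 0.3286 0.1708] hoist [-72.  118.8 170.8] F [ 2.2 -6.2  3.7] open 12.2
rack top [0.23116957 0.23139389 0.23156889 0.23167916 0.23296503 0.23298157]
```

```bash
python3 -c "
import numpy as np
d=np.arange(.216,-1.17,-.06);y=75*np.sin(d);z=75*np.cos(d)
for i in range(len(d)-1): print(round(d[i+1],3),(y[i+1]-y[i]).round(1),'down',(z[i]-z[i+1]).round(1), 'y',(102.7+y[i+1]).round(1),'tcpz',(173.7-75+z[i+1]).round(1))"
```

```text
0.156 -4.4 down -0.8 y 114.4 tcpz 172.8
0.096 -4.5 down -0.6 y 109.9 tcpz 173.4
0.036 -4.5 down -0.3 y 105.4 tcpz 173.7
-0.024 -4.5 down -0.0 y 100.9 tcpz 173.7
-0.084 -4.5 down 0.2 y 96.4 tcpz 173.4
-0.144 -4.5 down 0.5 y 91.9 tcpz 172.9
-0.204 -4.4 down 0.8 y 87.5 tcpz 172.1
-0.264 -4.4 down 1.0 y 83.1 tcpz 171.1
-0.324 -4.3 down 1.3 y 78.8 tcpz 169.8
-0.384 -4.2 down 1.6 y 74.6 tcpz 168.2
-0.444 -4.1 down 1.8 y 70.5 tcpz 166.4
-0.504 -4.0 down 2.1 y 66.5 tcpz 164.4
-0.564 -3.9 down 2.3 y 62.6 tcpz 162.1
-0.624 -3.7 down 2.5 y 58.9 tcpz 159.6
-0.684 -3.6 down 2.7 y 55.3 tcpz 156.8
-0.744 -3.4 down 2.9 y 51.9 tcpz 153.9
-0.804 -3.2 down 3.1 y 48.7 tcpz 150.7
-0.864 -3.0 down 3.3 y 45.7 tcpz 147.4
-0.924 -2.8 down 3.5 y 42.8 tcpz 143.9
-0.984 -2.6 down 3.7 y 40.2 tcpz 140.2
-1.044 -2.4 down 3.8 y 37.9 tcpz 136.4
-1.104 -2.1 down 4.0 y 35.7 tcpz 132.5
-1.164 -1.9 down 4.1 y 33.8 tcpz 128.4
```

```bash
python3 -m inch '[[-2,-0.4,0,0,0,0],[-4.4,-0.8,0,0,0,0],[-4.5,-0.5,0,0,0,0],[-4.5,-0.3,0,0,0,0],[-4.5,0,0,0,0,0],[-4.5,0.2,0,0,0,0],[-2,0.2,0,0,0,0],[0,0,0,0,0,0]]'
python3 - <<'E'
from h import *
show();s=snap('scene','s18')
P=cloud(s).reshape(-1,3);H=np.array([w2h(p) for p in P]);m=(P[:,2]>.15)&(abs(H[:,1]-50)<12)&(abs(H[:,0]-5)<14)&(P[:,2]<.28);print('rack top',np.sort(P[m][:,2])[-6:])
E
```

```text
clock: 23.08
tool_pos: [0.5488, 0.3066, 0.172]
eef_rot: [0.385, 0.597, -0.592, -0.381]
contact_force: [3.9, 0.9, -8.9]
opening: 0.135
t 23.08 tcp [0.5488 0.3066 0.172 ] hoist [-72.3  94.6 172. ] F [ 3.9  0.9 -8.9] open 11.9
rack top [0.21617004 0.21619507 0.21679442 0.21685686 0.21719932 0.21832762]
```

```bash
python3 -m inch '[[-3,0.8,0,0,0,0],[-4.5,1.1,0,0,0,0],[-4.4,1.3,0,0,0,0],[-4.4,1.4,0,0,0,0],[-4.3,1.6,0,0,0,0],[-4.2,1.7,0,0,0,0],[-4.1,1.8,0,0,0,0],[0,0,0,0,0,0]]'
python3 - <<'E'
from h import *
show();s=snap('scene','s19')
P=cloud(s).reshape(-1,3);H=np.array([w2h(p) for p in P]);m=(P[:,2]>.12)&(abs(H[:,1]-50)<12)&(abs(H[:,0]-5)<14)&(P[:,2]<.28);print('rack top',np.sort(P[m][:,2])[-6:])
E
```

```text
clock: 23.8
tool_pos: [0.5604, 0.2814, 0.162]
eef_rot: [0.383, 0.598, -0.591, -0.382]
contact_force: [1.6, 6.8, -8.9]
opening: 0.139
t 23.8 tcp [0.5604 0.2814 0.162 ] hoist [-72.3  66.9 162. ] F [ 1.6  6.8 -8.9] open 12.3
rack top [0.19842713 0.19860261 0.19871577 0.19924742 0.19947899 0.19954445]
```

```bash
python3 -m inch '[[-3,2.8,0,0,0,0],[-3.6,2.9,0,0,0,0],[-3.6,2.8,0,0,0,0],[-3.4,2.8,0,0,0,0],[-3.4,2.9,0,0,0,0],[-3.2,3.1,0,0,0,0],[-3,3.3,0,0,0,0],[0,0,0,0,0,0]]'
python3 - <<'E'
from h import *
show();s=snap('scene','s20')
P=cloud(s).reshape(-1,3);H=np.array([w2h(p) for p in P]);m=(P[:,2]>.12)&(abs(H[:,1]-50)<12)&(abs(H[:,0]-5)<14)&(P[:,2]<.28);print('rack top',np.sort(P[m][:,2])[-6:])
E
```

```text
clock: 24.52
tool_pos: [0.5698, 0.2616, 0.1417]
eef_rot: [0.383, 0.599, -0.591, -0.382]
contact_force: [1.0, 8.1, -6.1]
opening: 0.134
t 24.52 tcp [0.5698 0.2616 0.1417] hoist [-72.1  45.  141.7] F [ 1.   8.1 -6.1] open 11.8
rack top [0.18089395 0.18104946 0.18159388 0.18179063 0.18192315 0.18325725]
```

```bash
python3 -m inch '[[-1.6,3.4,0,0,0,0],[-1.8,3.4,0,0,0,0],[-1.8,3.3,0,0,0,0],[-1.8,3.3,0,0,0,0],[0,0,0,0,0,0]]'
python3 - <<'E'
from h import *
show();s=snap('scene','s21')
P=cloud(s).reshape(-1,3);H=np.array([w2h(p) for p in P]);m=(P[:,2]>.12)&(abs(H[:,1]-50)<12)&(abs(H[:,0]-5)<14)&(P[:,2]<.28);print('rack top',np.sort(P[m][:,2])[-6:])
E
```

```text
clock: 24.98
tool_pos: [0.5733, 0.2542, 0.1285]
eef_rot: [0.384, 0.598, -0.591, -0.381]
contact_force: [0.7, 5.9, -4.8]
opening: 0.129
t 24.98 tcp [0.5733 0.2542 0.1285] hoist [-72.   36.8 128.5] F [ 0.7  5.9 -4.8] open 11.3
rack top [0.17232022 0.17244383 0.17329664 0.17362265 0.17385322 0.17428339]
```

```bash
python3 -m inch '[[-0.9,1.8,0,0,0,0],[-0.9,1.8,0,0,0,0],[-0.8,1.8,0,0,0,0],[0,0,0,0,0,0]]'
python3 -m inch '[[-0.6,1.5,0,0,0,0],[0,0,0,0,0,0]]'
python3 - <<'E'
from h import *
show();s=snap('scene','s22')
P=cloud(s).reshape(-1,3);H=np.array([w2h(p) for p in P]);m=(P[:,2]>.12)&(abs(H[:,1]-50)<12)&(abs(H[:,0]-5)<14)&(P[:,2]<.28);print('rack top',np.sort(P[m][:,2])[-6:])
E
```

```text
clock: 25.37
tool_pos: [0.5743, 0.252, 0.1235]
eef_rot: [0.384, 0.598, -0.591, -0.381]
contact_force: [-0.7, 5.9, -3.3]
opening: 0.121
clock: 25.53
tool_pos: [0.5746, 0.2515, 0.1221]
eef_rot: [0.384, 0.598, -0.591, -0.381]
contact_force: [0.8, 5.3, -4.3]
opening: 0.122
t 25.53 tcp [0.5746 0.2515 0.1221] hoist [-72.   33.8 122.1] F [ 0.8  5.3 -4.3] open 10.8
rack top [0.16879888 0.16882769 0.1692375  0.169597   0.16977411 0.16987606]
```

```bash
python3 -m inch '[[-0.4,1,0,0,0,0],[0,0,0,0,0,0]]';python3 -m inch '[[-0.4,1,0,0,0,0],[0,0,0,0,0,0]]';python3 -m inch '[[-0.3,1,0,0,0,0],[0,0,0,0,0,0]]'
python3 - <<'E'
from h import *
show();s=snap('scene','s23')
P=cloud(s).reshape(-1,3);H=np.array([w2h(p) for p in P]);m=(P[:,2]>.12)&(abs(H[:,1]-50)<12)&(abs(H[:,0]-5)<14)&(P[:,2]<.28);print('rack top',np.sort(P[m][:,2])[-6:])
E
```

```text
clock: 25.75
tool_pos: [0.5748, 0.2512, 0.1213]
eef_rot: [0.384, 0.598, -0.591, -0.381]
contact_force: [-0.1, 5.7, -2.0]
opening: 0.121
clock: 25.92
tool_pos: [0.5748, 0.2511, 0.1207]
eef_rot: [0.384, 0.598, -0.591, -0.381]
contact_force: [-1.1, 5.2, -0.8]
opening: 0.125
clock: 26.08
tool_pos: [0.5749, 0.2511, 0.1206]
eef_rot: [0.384, 0.599, -0.591, -0.381]
contact_force: [-2.6, 3.6, 3.9]
opening: 0.124
t 26.08 tcp [0.5749 0.2511 0.1206] hoist [-71.9  33.3 120.6] F [-2.6  3.6  3.9] open 11.0
rack top [0.16755685 0.16762568 0.16786685 0.16788169 0.16932036 0.16998431]
```

```bash
python3 -m inch '[[-0.3,1,0,0,0,0],[0,0,0,0,0,0]]'
python3 -m inch '[[0,0,0,0,0,0],[0,0,0,0,0,0],[0,0,0,0,0,0],[0,0,0,0,0,0]]' 40
python3 - <<'E'
from h import *
show();s=snap('scene','s24')
P=cloud(s).reshape(-1,3);H=np.array([w2h(p) for p in P]);m=(P[:,2]>.12)&(abs(H[:,1]-50)<12)&(abs(H[:,0]-5)<14)&(P[:,2]<.28);print('rack top',np.sort(P[m][:,2])[-6:])
cv2.imwrite('pics/s24c.png',cv2.resize(s['img'][170:300,220:360,::-1],None,fx=5,fy=5,interpolation=2)[:600])
E
```

```text
clock: 26.3
tool_pos: [0.5749, 0.251, 0.1204]
eef_rot: [0.384, 0.599, -0.591, -0.381]
contact_force: [-3.2, 3.1, 10.1]
opening: 0.124
clock: 26.63
tool_pos: [0.5758, 0.2476, 0.1174]
eef_rot: [0.385, 0.596, -0.592, -0.381]
contact_force: [0.1, -0.3, 1.0]
opening: 0.401
t 26.63 tcp [0.5758 0.2476 0.1174] hoist [-72.5  29.8 117.4] F [ 0.1 -0.3  1. ] open 35.3
rack top [0.16808529 0.16810141 0.16905615 0.1691385  0.16930686 0.16937363]
```

View pics/s24c.png

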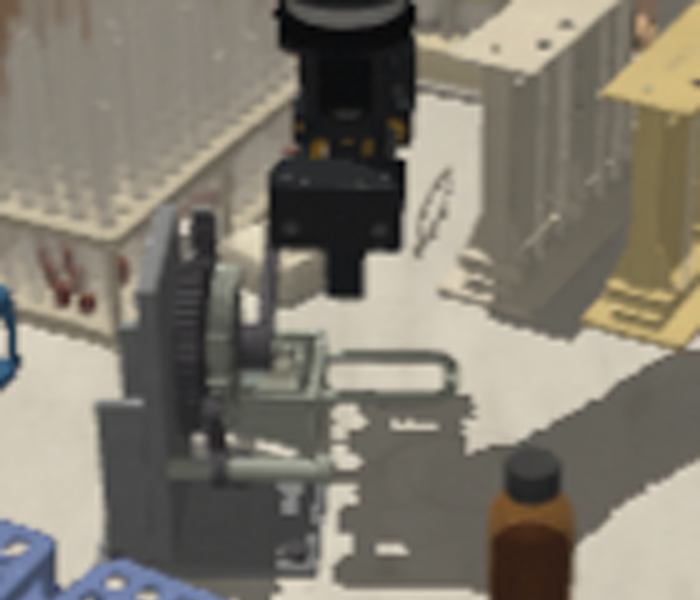

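```bash
python3 -m inch '[[0,-10,0,0,0,0],[0,-20,0,0,0,0],[0,-35,0,0,0,0],[0,-35,0,0,0,0],[0,-35,0,0,0,0],[20,0,0,0,0,0],[35,0,-3,0,0,0],[35,0,-3,0,0,0],[35,0,-3,0,0,0],[35,0,-3,0,0,0],[30,0,-3,0,0,0],[0,0,0,0,0,0]]'
python3 - <<'E'
from h import *
show();s=snap('scene','s25')
P=cloud(s).reshape(-1,3);H=np.array([w2h(p) for p in P]);m=(P[:,2]>.11)&(P[:,2]<.145)&(abs(H[:,1]-228)<22)&(H[:,0]<-20)&(H[:,0]>-90);print('pin',H[m].min(0),H[m].max(0),P[m][:,2].max(),np.median(H[m],0))
m=(P[:,2]>.12)&(abs(H[:,1]-50)<12)&(abs(H[:,0]-5)<14)&(P[:,2]<.28);print('rack top',np.sort(P[m][:,2])[-6:])
print(pose()[0]['q'].round(2))
target([*h2w(-55,228.5),.110],114.8)
E
```

```text
clock: 27.68
tool_pos: [0.5037, 0.4351, 0.2548]
eef_rot: [0.379, 0.601, -0.592, -0.38]
contact_force: [-1.1, -0.2, 0.5]
opening: 0.456
t 27.68 tcp [0.5037 0.4351 0.2548] hoist [-59.3 230.2 254.8] F [-1.1 -0.2  0.5] open 40.2
pin [-76.15272323 225.02367567] [-20.41436806 241.18779785] 0.13350753327367448 [-47.03075972 233.22499911]
rack top [0.16810451 0.16828727 0.16830967 0.16833938 0.16852615 0.17014826]
[-0.28  0.92 -1.1   1.4   0.83  1.31  0.58]
t 27.73 shift now-axes [  1.8 144.4  -2.2] | if turned first [  2.3 144.3  -3.6] turn [0.01  0.001 0.003]
```

```bash
python3 -m inch '[[1,20,-2,0,0,0],[0,35,0,0,0,0],[0,35,0,0,0,0],[0,30,0,0,0,0],[0,15,0,0,0,0],[0,9,0,0,0,0],[0,0,0,0,0,0],[0,0,0,0,0,0]]' 32
python3 -m inch '[[0,0,0,0,0,0],[0,0,0,0,0,0],[0,0,0,0,0,0],[0,0,0,0,0,0],[0,0,0,0,0,0]]' 8 8
python3 - <<'E'
from h import *
show()
E
```

```text
clock: 28.4
tool_pos: [0.5124, 0.4308, 0.1106]
eef_rot: [0.385, 0.598, -0.591, -0.381]
contact_force: [-0.1, 0.2, 0.8]
opening: 0.36
clock: 28.82
tool_pos: [0.5108, 0.4348, 0.112]
eef_rot: [0.382, 0.601, -0.589, -0.382]
contact_force: [-1.6, 6.0, 3.6]
opening: 0.132
t 28.82 tcp [0.5108 0.4348 0.112 ] hoist [-53. 227. 112.] F [-1.6  6.   3.6] open 11.6
```

```bash
python3 -m inch '[[-1,-3,0,0,0,0],[-4,-5.3,0,0,0,0],[-6.8,-7.2,0,0,0,0],[-7.5,-6.6,0,0,0,0],[-8.2,-5.7,0,0,0,0],[-8.7,-4.8,0,0,0,0],[-8,-3.2,0,0,0,0],[-2,0,0,0,0,0],[0,0,0,0,0,0],[0,0,0,0,0,0]]'
python3 - <<'E'
from h import *
show()
E
```

```text
clock: 29.65
tool_pos: [0.5295, 0.3947, 0.1482]
eef_rot: [0.381, 0.602, -0.588, -0.383]
contact_force: [-1.9, 10.0, 2.9]
opening: 0.128
t 29.65 tcp [0.5295 0.3947 0.1482] hoist [-52.9 182.7 148.2] F [-1.9 10.   2.9] open 11.3
```

```bash
python3 -m inch '[[3,0,0,0,0,0],[0,0,0,0,0,0]]'
python3 -m inch '[[0,0,0,0,0,0],[0,0,0,0,0,0],[0,0,0,0,0,0],[0,-15,0,0,0,0],[0,-30,0,0,0,0],[0,-35,0,0,0,0],[0,-35,0,0,0,0],[20,-20,15,0,0,0],[30,0,20,0,0,0],[30,0,20,0,0,0],[30,0,20,0,0,0],[0,0,0,0,0,0]]' 32
python3 - <<'E'
from h import *
show();s=snap('scene','s26');t=snap('top','t26')
for n,S in(('s',s),('t',t)):
    P=cloud(S).reshape(-1,3);H=np.array([w2h(p) for p in P]);m=(P[:,2]>.12)&(abs(H[:,1]-50)<12)&(abs(H[:,0]-5)<14)&(P[:,2]<.2);print(n,'rack top',np.sort(P[m][:,2])[-4:])
    m=(P[:,2]>.145)&(P[:,2]<.175)&(abs(H[:,1]-186)<14)&(H[:,0]<-20)&(H[:,0]>-90);print('pin',m.sum(),np.median(H[m],0) if m.any() else 0, P[m][:,2].max() if m.any() else 0)
    m=(P[:,2]>.033)&(P[:,2]<.045)&(H[:,0]>-60)&(H[:,0]<75)&(abs(H[:,1])<45);print('trough',H[m].min(0),H[m].max(0))
cv2.imwrite('pics/s26c.png',cv2.resize(s['img'][170:300,220:360,::-1],None,fx=5,fy=5,interpolation=2)[:600])
cv2.imwrite('pics/t26c.png',cv2.resize(t['img'][130:260,200:350,::-1],None,fx=5,fy=5,interpolation=2)[:600])
E
```

```text
clock: 29.82
tool_pos: [0.5293, 0.395, 0.148]
eef_rot: [0.383, 0.601, -0.589, -0.381]
contact_force: [-0.9, 4.3, 5.9]
opening: 0.131
clock: 30.82
tool_pos: [0.406, 0.4637, 0.282]
eef_rot: [0.379, 0.601, -0.593, -0.379]
contact_force: [-2.6, 0.1, 0.8]
opening: 0.362
t 30.82 tcp [0.406  0.4637 0.282 ] hoist [-136.   297.1  282. ] F [-2.6  0.1  0.8] open 31.9
s rack top [0.16802538 0.1685004  0.16901168 0.16934043]
pin 127 [-46.07696897 188.58924555] 0.16940682996095358
trough [-55.56224651 -36.63705395] [-9.01816074 38.96517889]
t rack top [0.17088591 0.1722768  0.17230741 0.17271058]
pin 37 [-28.63403779 182.52293387] 0.16968717143445033
trough [-58.40444039 -37.70059223] [54.14500044 35.67256761]
```

View pics/s26c.png

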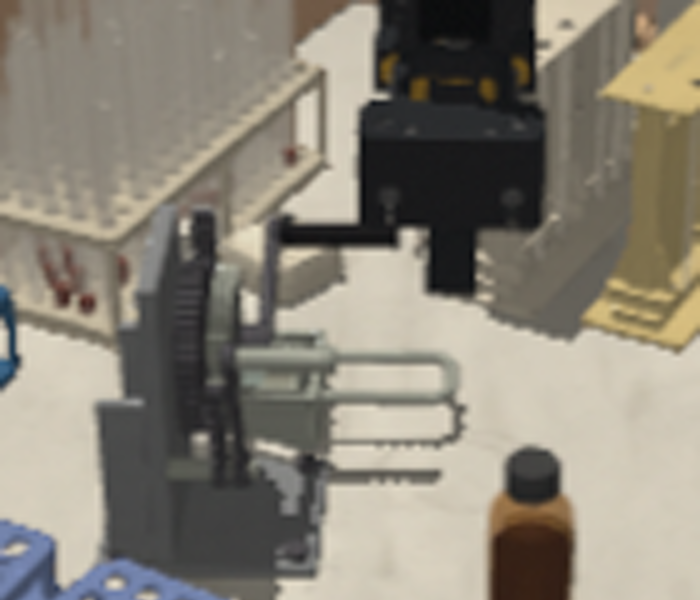

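View pics/t26c.png

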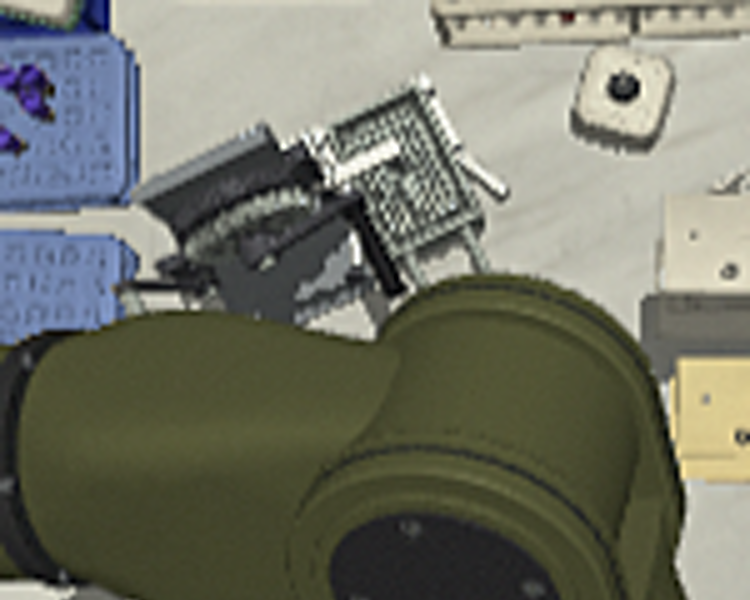

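```bash
python3 - <<'E'
from h import *
for f in('s13','s26'):
    S=dict(np.load('pics/%s.npz'%f));P=cloud(S).reshape(-1,3);H=np.array([w2h(p) for p in P]);m=(P[:,2]>.145)&(P[:,2]<.175)&(abs(H[:,1]-186)<14)&(H[:,0]<-20)&(H[:,0]>-90);print(f,m.sum(),np.median(H[m],0),np.median(P[m][:,2]))
    m=(P[:,2]>.026)&(P[:,2]<.042)&(H[:,0]<-100)&(H[:,0]>-160)&(abs(H[:,1]-2)<12);print(' bar x',np.median(H[m][:,0]),np.median(H[m][:,1]))
E
```

```text
s13 127 [-46.58796401 188.2637393 ] 0.16138696609183012
 bar x -127.84354122697735 1.1020315492076733
s26 127 [-46.07696897 188.58924555] 0.16134984644191885
 bar x -128.1484681495063 6.004158306273048
```

```bash
python3 -c "
from h import *
show();print(r.finish_job())"
```

```text
t 30.92 tcp [0.4131 0.4599 0.2805] hoist [-131.1  290.7  280.5] F [ 1.1 -0.4 -1.2] open 31.8
the job is handed in; nothing more can be done
None
```

I did the job in the order asked and handed it in at about 31 s; the hand-in gave no verdict.

**What I did**
- **Trough:** A tall box beside the handle left no room for the gripper there. I first gripped the trough by its end wall, drew it clear and lined it up with the bay. Then I took the handle bar and pushed the trough in until it met the end stop at about 15 N.
- **Lowering:** I moved the pawl lever out to its stop, pinched the crank grip and wound up about 0.2 rad. I then lowered the basket under control until the force on the crank reversed, and let go.
- **Pawl:** I moved the lever back in to its stop.

**Last checks**
- **Basket:** The rack top stands at about 168 mm, which puts the basket about 3 to 4 mm above the bench. It held there after I let go of the crank. The top view read the rack at 171 to 173 mm, but from that angle I trust the side view more.
- **Pawl lever:** The thumb pin is back within 0.4 mm of where it started.
- **Trough:** The handle bar is within 0.3 mm of its docked position along the bay. Its sideways reading differs by about 5 mm from the earlier one. I put that down to the few bar pixels in view, since the trough's rim reads centred, but I did not confirm it.
- **Force:** The highest force I saw was about 16 N.
- **Bystanders:** I knocked nothing that I noticed, but I did not measure the loose objects again.

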